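Lock the hand drill on and lay it running in the tyre-truing stand

TASK

Start the small cordless drill for truing its tyre and leave it running in the truing stand: squeeze its trigger fully home, press the lock button under its handle against the upright stud of the starting block, and let the trigger ease back onto the lock so that it stays on when you let go of the drill. Then take the drill again another way, such as by the barrel, so that the lock is not tripped, lay it gently between the stand's saddles, flat, with the tyre over the abrasive pad, and let go with the lock still on. Do not drop it or slam it down, and leave the other things on the bench where they are.

Things in the scene. Friction and masses are not known exactly. Their poses are not given: they have to be found in the camera images.
- drill: Pistol-shaped cordless drill, loose, about 0.43 kg, lying on its side, lock button underneath. Origin: on its underside at the middle of its outline. +x along the barrel to the nose, +y from handle to barrel, +z up. Barrel: grey block, x -90 to 56, y 31 to 79, z 0 to 48 mm; black chuck ring, chuck and tyre ahead of it to x = 104. It rests on barrel and battery foot only.
- handle_back (a point): Middle of the black handle's flat back, opposite the trigger: x -63, y 5, z 24 mm of the drill. Handle: x -63 to -27, y -55 to 31, z 13 to 35. Battery foot at its end: x -85 to -5, y -80 to -55, z 0 to 48. From here to the trigger's face is 56 mm released, 46 squeezed home, about 52 locked; fingers pinch it from above along the drill's x.
- trigger_face (a point): Centre of the trigger's front face; moves with it along the drill's x (x -7 mm released, -17 home; y 5, z 24). The trigger is 26 mm wide in y, 20 high, and stands out of the handle's front.
- trigger (a joint): Squeeze of the trigger, m: 0 released, 0.010 home. Spring 6 N at 0, 10 N at home. The lock button goes in only while this is above 0.008; eased onto the lock it stays at about 0.0043. Squeezing a locked trigger past 0.008 lets the button spring out and trips the lock, so do not carry a locked drill by the trigger.
- lock (a joint): How far the lock button is pushed in (along the drill's +z), m: 0 out, 0.0085 at its stop; spring 3 to 5.5 N. Blocked at 0.001 unless the trigger is home. Pushed past 0.0066 and the trigger then eased, it is caught and stays at about 0.006; a steel pin of 8 mm diameter then stands about 6 mm proud of the handle's upper side.
- lock_face (a point): Where the button's face is when out: x -45, y 5, z 4 mm of the drill (does not move with the button). The button is a round of 15 mm diameter on the handle's underside, facing down, between trigger and handle back.
- barrel_grip (a point): Point on the barrel's axis, near the balance point: x 14, y 55, z 24 mm of the drill. The barrel is 48 mm wide (y) here, with both sides free for a finger; the trigger's face is 21 mm behind it in x.
- tyre (a point): Centre of the rubber tyre (26 mm in diameter) on the drill's nose, at x 96.5, y 55, z 24 mm of the drill.
- starter: Starting block, fixed: bright aluminium base 150 x 165 mm with low rails (tops 18 mm above the bench) for barrel and foot, and one steel stud. Origin on the bench. With the drill's frame parallel to this one and 18 mm above it, the drill rests on the rails with its button on the stud, pushed in 8.3 mm if the trigger is home; if not, it stands about 7 mm proud on the stud.
- stud_top (a point): Top of the starting block's upright stud, 10 mm in diameter: x -45, y 5 mm of the block, 30.3 mm above the bench. Up to 6 mm off the button's centre still works.
- stand: Truing stand, fixed: dark steel base 225 x 165 mm, two U-shaped aluminium saddles for the barrel (x -78 and 46 mm, 12 long; floor 18, cheeks 38 mm above the bench, 58 between cheeks), a foot rail (18 mm), an end plate 34 mm high, 8 mm behind the barrel's rear. Origin on the bench. The drill lies home with its frame parallel to this one and 18 mm above it.
- pad (a point): Centre of the top of the stand's abrasive pad (36 x 44 mm, 25 mm above the bench, x 96.5, y 55 mm of the stand); the laid tyre hangs 4 mm above it.
- car: Bystander: white model car, 105 x 52 mm. Origin under its centre.
- chassis: Bystander: bare brass model-car chassis on four tyres, 90 x 56 mm.
- oil: Bystander: little bottle, 24 mm in diameter, 65 high.
- setup_block: Bystander: white block 60 x 120 x 30 mm.
- caliper: Bystander: steel calliper, 150 mm long, lying.
- jar: Bystander: little jar, 30 mm in diameter, 40 high.

How it is judged:
By the outcome, as a careful person would: the job done as asked, in the order asked, and still so for the second after the job is handed in, with the robot touching nothing.
It also fails if it takes over 58 s, if anything falls off the work surface, if the arm or the gripper's body presses on something with over 40 N, if the wrist force passes 120 N, or if a joint passes its speed limit or range.

ROBOT

A 6-joint arm with a two-finger parallel gripper is mounted at the origin on the work surface. World frame = base frame: x ahead of the robot, y to its left, z up, the work surface at z = 0. Lengths are in m, angles in rad, forces in N, time in s.
With the tool pointing down it reaches from about 0.25 to 0.775 m from the base axis. Payload 4 kg.
Tool frame: the origin (TCP) lies midway between the tips of the shut fingers; the grasp point (between the pads) lies 19 mm behind it; z points along the fingers, y is the direction in which the jaws open and shut (so a half turn about z gives the same grasp; the last joint's range is limited). The gripper opens to 94 mm and grips with 3 to 60 N. Pads are 16 mm wide; open, the fingers measure 119 mm over their backs; the gripper's body (75 mm by 177 mm) begins 78 mm behind the grasp point.
Start: joints at [-1.223, 0.087, 1.371, -0, 1.684, -0.103], TCP at [0.24, -0.495, 0.206] pointing down, gripper open.
Joint ranges: [-3.1, 3.1], [-0.76, 2.03], [0.27, 2.55], [-1.08, 4.22], [0.17, 2.65], [-2.57, 2.57]. Speed limits (rad/s): [2.79, 2.79, 3.14, 3.14, 3.14, 3.14].

INTERFACE

Orientations are given as [roll, pitch, yaw] about the fixed x, y, z axes, in that order (R = Rz(yaw) Ry(pitch) Rx(roll)).
In Python, from bench import robot gives the robot as it stands.
- The arm moves only by the tool servo_tool, never from a script. Its argument "rows" is a list of rows, each a list of 2 entries, a list of its own where there are three numbers: the shift along the tool's x, y, z normalised to -1 to 1, where 1 is 0.08 m, then the turn about the tool's z normalised to -1 to 1, where 1 is pi/2 rad. A call has 1 to 12 rows; each row is the pose to reach, as a shift and turn from the pose commanded when the call began, along the tool's axes at that moment; what a row does not reach only later rows make up. A row lasts 1/12 s, in which the tool goes at most 41.7 mm and 7.16 degrees, less where a joint would pass 70% of its speed; a pose out of reach is approached as far as the arm can. A call with a number of a shift or a turn outside -1 to 1 is refused whole. A call with a gripper value outside its range is refused whole. "grip" is the closure, from -1 (fully open) to 1 (shut), set as the call begins (left out, the last holds). The fingers move at their own pace and stop on an object; the grip force is fixed at half the most. Time passes only in rows, so rows that repeat a pose let the fingers close. It gives the time, the measured TCP pose, the force and the opening at its end, in the units of the state.
- robot.get_obs(): the state, without advancing time (a new reading comes with each control period).
- robot.snapshot(name): name is "scene" or "top" or "wrist"; returns a dict with "pixels" (420x560x3 uint8, red, green, blue), "camera_matrix" (3x3 intrinsics, pixels), "D" ([k1, k2, p1, p2, k3] as OpenCV has them; the pictures are not rectified), "world_from_camera" (4x4, takes a point from camera to world coordinates). Camera axes: x right, y down, z forward; pixel columns grow to the right and rows downward; lengths in m; the calibration is good to about 2 mm. A picture is of the moment at which its call begins. There is no depth.
- robot.close_job(): hands the job in, once; it reports no verdict.
The state is a dict: "time": time; "joint_positions": joint angles; "qvel": joint speeds; "joint_torque": joint torques, N m; "tool_pos": TCP position; "ee_rot": TCP orientation; "wrist_force": force on the tool from outside, world axes, zero at the start; "wrist_torque": the same for the moment, N m; "width": finger opening in m.
Only numpy, scipy, OpenCV 4.12 (cv2) and the standard library are available. Lean on these libraries where they do the work, as an engineer would, in place of code of your own. Each camera call takes 0.05 s, during which the arm holds its last target.

## Working session

There is one attempt and no reset: what is moved stays moved. The work goes in short steps, Python scripts to look and compute and a tool call to move; the robot and the scene stay as the last step left them, time stands still between calls to the robot, and variables do not carry over. Pictures are saved under pics/ and viewed, and the job is handed in when it is done.

Besides the shell and the picture viewer there is one more tool, called after "Request:" in YAML: its name, and indented under it one key for each argument. servo_tool: Moves the arm, as the interface text tells. Its arguments: {"type":"object","properties":{"rows":{"type":"array"},"grip":{"type":"number"}},"required":["rows"]}

```bash
ls; mkdir -p pics; python3 - <<'E'
from bench import robot
import cv2
o=robot.get_obs();print(o)
for n in ("scene","top","wrist"):
    s=robot.snapshot(n);cv2.imwrite(f"pics/{n}0.png",s["pixels"][:,:,::-1])
    print(n,s["camera_matrix"],s["D"],s["world_from_camera"])
    import pickle;pickle.dump(s,open(f"{n}0.pkl","wb"))
E
```

```text
pics
{'time': 0.0, 'joint_positions': array([-1.22310027e+00,  8.79296678e-02,  1.37223666e+00, -3.02570273e-05,
        1.68357252e+00, -1.03099596e-01]), 'qvel': array([ 0.00095046, -0.00025873, -0.00069441, -0.00125456, -0.00091122,
        0.00098916]), 'joint_torque': array([-1.14040071e-03, -3.40186858e+01, -3.02425611e+01,  7.16410694e-02,
        3.29927285e-02, -1.71984743e-04]), 'tool_pos': array([ 0.23942696, -0.4945527 ,  0.20432693]), 'ee_rot': array([-3.13945476e+00, -1.90967440e-04,  4.50792080e-01]), 'wrist_force': array([-0.48371852, -0.93207361, -1.06398186]), 'wrist_torque': array([0.0054885 , 0.02592187, 0.01583115]), 'width': 0.0941096424305032}
scene [[387.4825994    0.         275.82977159]
 [  0.         387.4825994  209.58493113]
 [  0.           0.           1.        ]] [-0.04674843  0.          0.          0.          0.        ] [[ 0.80623276  0.40944747 -0.42701464  0.91617153]
 [ 0.5913428  -0.57897314  0.56134106 -0.43942014]
 [-0.01739033 -0.70508359 -0.70891093  0.6164049 ]
 [ 0.          0.          0.          1.        ]]
top [[498.14981117   0.         265.41882408]
 [  0.         498.14981117 217.06860953]
 [  0.           0.           1.        ]] [-0.13822247  0.          0.          0.          0.        ] [[ 0.00150532 -0.99486983  0.10115217  0.45579142]
 [-0.99995528 -0.00244199 -0.00913677  0.03138996]
 [ 0.0093369  -0.10113389 -0.99482901  1.20048471]
 [ 0.          0.          0.          1.        ]]
wrist [[291.68172077   0.         282.12084991]
 [  0.         291.68172077 212.67384802]
 [  0.           0.           1.        ]] [-0.01848125  0.          0.          0.          0.        ] [[ 0.43663708 -0.87237526 -0.21979416  0.30251553]
 [-0.89963051 -0.42438133 -0.10278829 -0.46558263]
 [-0.00360658  0.24261471 -0.97011602  0.38411312]
 [ 0.          0.          0.          1.        ]]
```

View pics/top0.png

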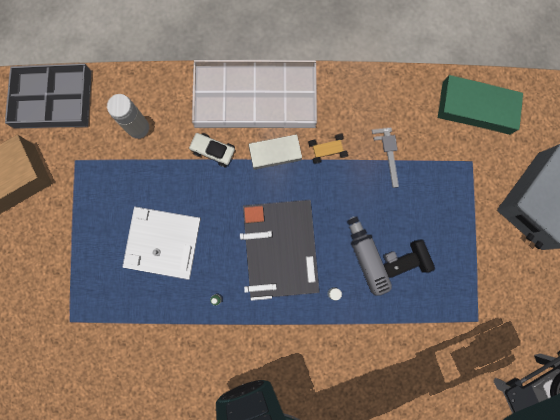

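View pics/scene0.png

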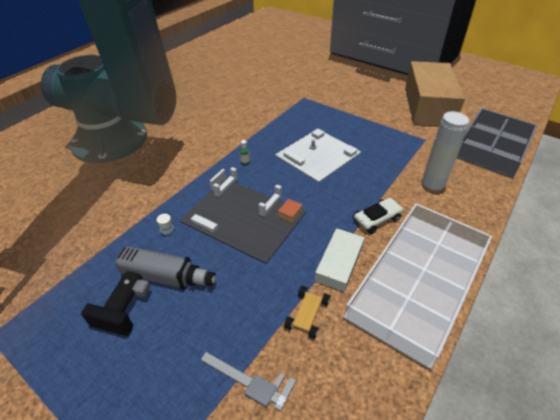

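View pics/wrist0.png

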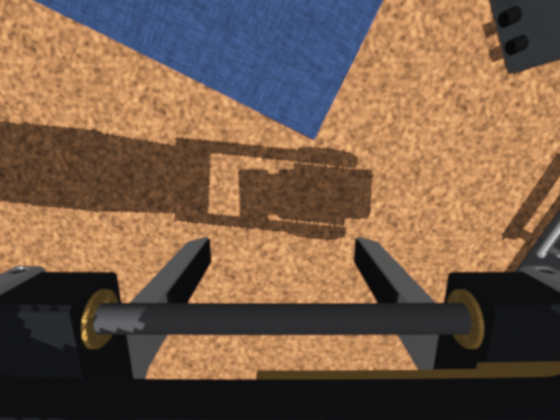

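The top view shows the drill near (385,260) px with its nose up and left and handle to the right. The stand is near (282,248) and the starting block near (161,243). I'll zoom in on each.

```bash
cat > h.py <<'E'
import pickle,cv2,numpy as np
def load(n): return pickle.load(open(n+".pkl","rb"))
def proj(s,P):
    T=np.linalg.inv(s["world_from_camera"]);
    return cv2.projectPoints(np.asarray(P,float).reshape(-1,3),cv2.Rodrigues(T[:3,:3])[0],T[:3,3],s["camera_matrix"],np.array(s["D"],float))[0].reshape(-1,2)
def unproj(s,uv,z):
    uv=np.asarray(uv,float).reshape(-1,1,2)
    n=cv2.undistortPoints(uv,s["camera_matrix"],np.array(s["D"],float)).reshape(-1,2)
    W=s["world_from_camera"]; d=np.c_[n,np.ones(len(n))]@W[:3,:3].T
    c=W[:3,3]; z=np.broadcast_to(z,(len(n),)); return c+d*((z-c[2])/d[:,2])[:,None]
def crop(s,x0,y0,w,h,k,name):
    cv2.imwrite("pics/"+name,cv2.resize(s["pixels"][y0:y0+h,x0:x0+w,::-1],None,fx=k,fy=k,interpolation=cv2.INTER_CUBIC))
E
python3 - <<'E'
from h import *
s=load("top0")
crop(s,335,205,110,100,6,"z_drill.png");crop(s,115,200,95,85,6,"z_start.png");crop(s,235,190,95,115,5,"z_stand.png")
E
```

```text
(no output)
```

View pics/z_drill.png

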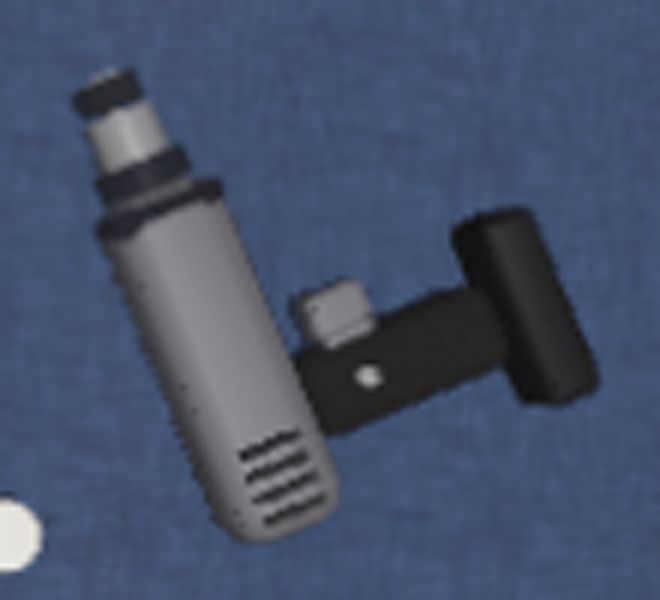

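View pics/z_start.png

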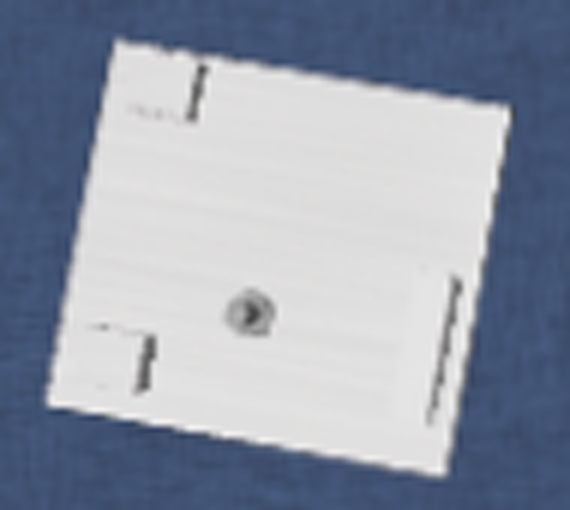

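View pics/z_stand.png

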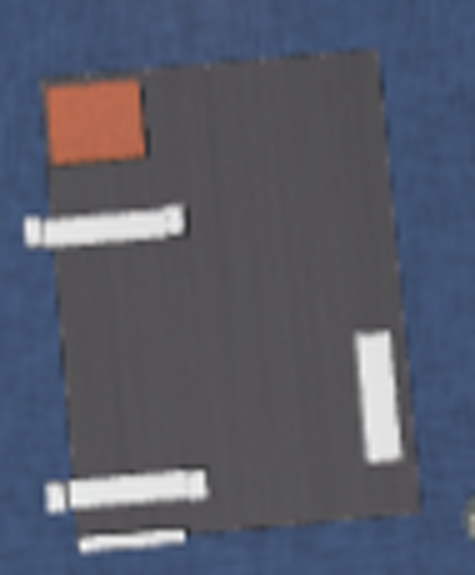

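```bash
cat > fit.py <<'E'
from h import *
from scipy.optimize import minimize
def box(x,y,z): return np.array([[a,b,c] for a in x for b in y for c in z])/1000.
def chamf(x,y,z,c):  # octagonal section along x
    return np.array([[a,b,d] for a in x for (b,d) in [(y[0]+c,z[0]),(y[1]-c,z[0]),(y[0],z[0]+c),(y[1],z[0]+c),(y[0],z[1]-c),(y[1],z[1]-c),(y[0]+c,z[1]),(y[1]-c,z[1])]])/1000.
def cyl(x,r): 
    t=np.linspace(0,2*np.pi,24,endpoint=False); return np.array([[a,55+r*np.cos(q),24+r*np.sin(q)] for a in x for q in t])/1000.
DR=[chamf((-90,56),(31,79),(0,48),7),box((-63,-27),(-55,31),(13,35)),box((-85,-5),(-80,-55),(0,48)),box((-27,-7),(-8,18),(14,34)),cyl((89,104),13),cyl((56,90),12)]
def T(p,P,z0=0):
    c,s=np.cos(p[2]),np.sin(p[2]); return np.c_[p[0]+c*P[:,0]-s*P[:,1],p[1]+s*P[:,0]+c*P[:,1],P[:,2]+z0]
def mask(s,p,parts,z0=0,k=4):
    h,w=s["pixels"].shape[:2]; m=np.zeros((h*k,w*k),np.uint8)
    for B in parts:
        u=(proj(s,T(p,B,z0))+.5)*k; cv2.fillConvexPoly(m,cv2.convexHull(np.round(u).astype(np.int32)),255)
    return cv2.resize(m,(w,h),interpolation=cv2.INTER_AREA)/255.
def obs(s,roi):
    a=cv2.GaussianBlur(s["pixels"],(0,0),.5).astype(float); bl=a[:,:,2]-a[:,:,0]
    return bl
def fit(snaps,p0,z0=0):
    def cost(p):
        c=0
        for s,(x0,y0,x1,y1) in snaps:
            a=s["pixels"].astype(float); m=np.clip((38-(a[:,:,2]-a[:,:,0]))/25.,0,1)
            c+=np.abs(m-mask(s,p,DR,z0))[y0:y1,x0:x1].sum()
        return c
    sx=np.array([p0+d for d in ([0,0,0],[.01,0,0],[0,.01,0],[0,0,.08])])
    r=minimize(cost,p0,method="Nelder-Mead",options=dict(initial_simplex=sx,xatol=1e-4,fatol=.1)); return r.x,r.fun
def overlay(s,p,parts,z0,roi,k,name):
    x0,y0,x1,y1=roi; im=cv2.resize(s["pixels"][y0:y1,x0:x1,::-1],None,fx=k,fy=k,interpolation=cv2.INTER_CUBIC)
    for B in parts:
        u=(proj(s,T(p,B,z0))-[x0,y0]+.5)*k
        cv2.polylines(im,[cv2.convexHull(np.round(u).astype(np.int32))],True,(0,255,0),1)
    cv2.imwrite("pics/"+name,im)
E
python3 - <<'E'
from fit import *
t=load("top0");c=load("scene0")
print(t["pixels"][255,345],t["pixels"][215,400],t["pixels"][265,370],t["pixels"][270,400],c["pixels"][300,180])
f=lambda u,off,k:(np.array(u)+.5)/k-.5+off
p=lambda u:f(u,np.array([335,205]),6)
pin=unproj(t,p([369,376]),.035)[0];ty=unproj(t,p([108,92]),.024)[0]
d=ty-pin; yaw=np.arctan2(d[1],d[0])-np.arctan2(50,141.5); print("len",np.hypot(*d[:2]),np.hypot(50,141.5),yaw)
cc,ss=np.cos(yaw),np.sin(yaw); p0=np.array([pin[0]-(cc*-.045-ss*.005),pin[1]-(ss*-.045+cc*.005),yaw]);print(p0)
rt=(343,208,440,304);rc=(75,235,225,340)
a=fit([(t,rt)],p0);b=fit([(c,rc)],p0);ab=fit([(t,rt),(c,rc)],p0);print(a,b,ab)
pp=ab[0]
overlay(t,pp,DR,0,(335,205,445,305),6,"o_t.png");overlay(c,pp,DR,0,(75,235,225,340),5,"o_c.png")
# starter
q=lambda u:f(u,np.array([115,200]),6)
C=unproj(t,q([[116,38],[511,105],[448,476],[45,404]]),.006);print(C)
for i in range(4): print(np.linalg.norm(C[i]-C[(i+1)%4]))
v=(C[0]-C[3]+C[1]-C[2]);w=(C[0]-C[1]+C[3]-C[2]);print("yaw st",np.arctan2(v[1],v[0]),np.arctan2(-w[0],w[1]))
print("stud",unproj(t,q([250,312]),.0303))
q=lambda u:f(u,np.array([235,190]),5)
C=unproj(t,q([[43,80],[377,50],[420,512],[78,545]]),.006);print(C)
for i in range(4): print(np.linalg.norm(C[i]-C[(i+1)%4]))
v=(C[0]-C[3]+C[1]-C[2]);w=(C[0]-C[1]+C[3]-C[2]);print("yaw st",np.arctan2(v[1],v[0]),np.arctan2(-w[0],w[1]))
pad=unproj(t,q([97,122]),.025)[0];print("pad",pad)
crop(c,265,120,105,70,7,"zc_start.png");crop(c,175,155,140,110,5,"zc_stand.png")
crop(t,145,240,25,25,24,"zz_stud.png")
E
```

```text
[ 68  85 117] [ 62  79 110] [139 138 144] [39 39 38] [ 57  78 114]
len 0.15119099146845688 150.0741483400789 0.38633528905736636
[ 0.49959311 -0.27551942  0.38633529]
(array([ 0.50025329, -0.27441705,  0.37686057]), np.float64(254.38745098039215)) (array([ 0.50072697, -0.27091158,  0.3556867 ]), np.float64(1556.7545098039213)) (array([ 0.50072254, -0.27269632,  0.37654599]), np.float64(1863.955294117647))
[[0.60374111 0.34053704 0.006     ]
 [0.57681947 0.17889387 0.006     ]
 [0.42823939 0.20222163 0.006     ]
 [0.45559152 0.36583765 0.006     ]]
0.16386973541273697
0.15040021057914332
0.1658865257724862
0.15029444931071811
yaw st -0.16243714519143873 -0.16533986052058766
stud [[0.49236123 0.27787274 0.0303    ]]
[[ 0.60496093  0.07413966  0.006     ]
 [ 0.62007308 -0.08758951  0.006     ]
 [ 0.39773345 -0.10682777  0.006     ]
 [ 0.38217425  0.05633647  0.006     ]]
0.16243368330756452
0.22317038742365633
0.16390441234397432
0.22349689025913472
yaw st 0.08302430404963512 0.0941253484381704
pad [0.58256549 0.04770446 0.025     ]
```

View pics/o_t.png

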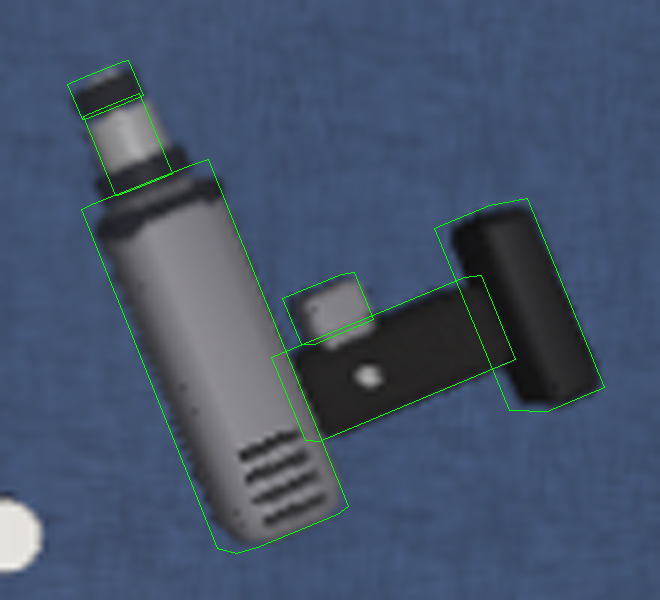

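View pics/o_c.png

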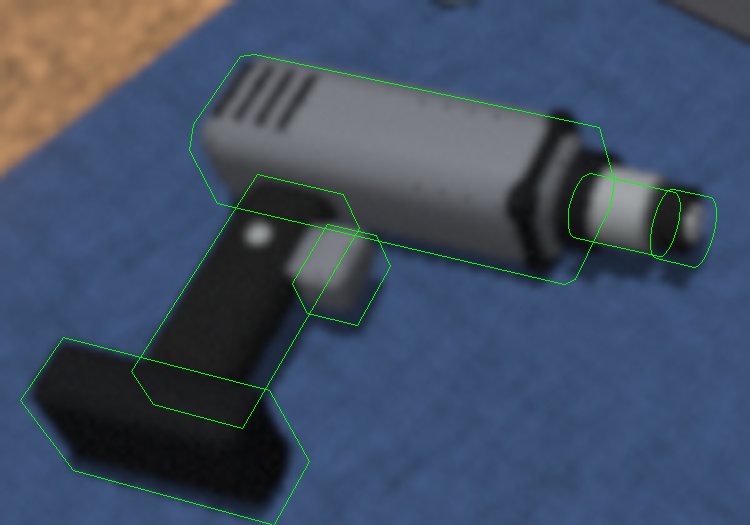

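View pics/zc_start.png

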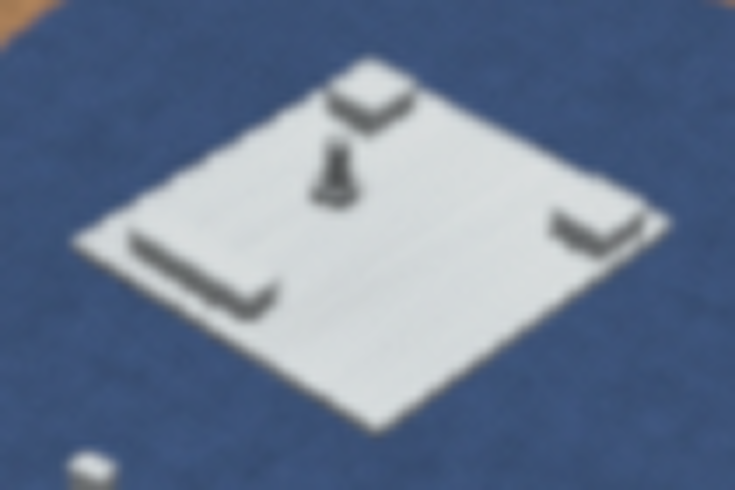

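View pics/zz_stud.png

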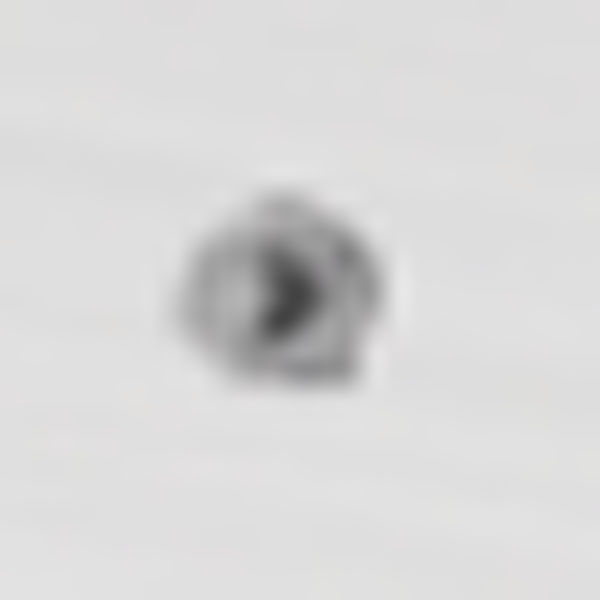

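View pics/zc_stand.png

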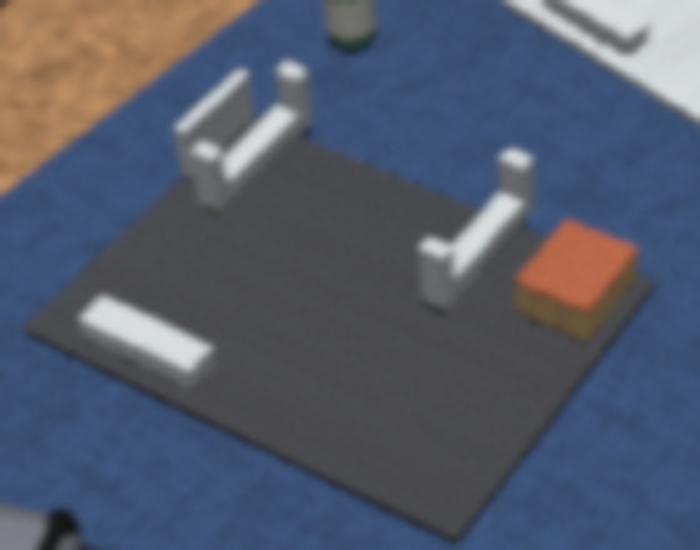

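The overlay is biased about 2 mm by soft, rounded edges, so I'll use the lock pin and tyre as point features in both cameras. The same goes for the stud and stand.

```bash
cat > pts.py <<'E'
from fit import *
from scipy.optimize import least_squares
def pfit(obsv,p0,z0=0):
    # obsv: list (snap, uv, P mm)
    def r(p): return np.concatenate([(proj(s,T(p,np.array([P])/1000.,z0))[0]-uv)*(1.2 if False else 1) for s,uv,P in obsv])
    q=least_squares(r,p0); return q.x,r(q.x).reshape(-1,2).round(1)
E
python3 - <<'E'
from pts import *
t=load("top0");c=load("scene0")
g=lambda u,o,k:(np.array(u)+.5)/k-.5+np.array(o)
a=lambda x,y:g([x,y],[335,205],6); b=lambda x,y:g([x,y],[75,235],5)
pin_t=unproj(t,a(369,376),.035);pin_c=unproj(c,b(258,233),.035);print(pin_t,pin_c)
O=[(t,a(369,376),(-45,5,35)),(t,a(108,95),(96.5,55,24)),(t,a(598,384),(-85,-80,44)),(t,a(533,208),(-5,-80,44)),(t,a(373,320),(-27,-8,34)),]
print(pfit(O,np.array([.5,-.275,.38])))
Oc=[(c,b(258,233),(-45,5,35)),(c,b(683,218),(96.5,55,24))]
print(pfit(Oc,np.array([.5,-.275,.38])));print(pfit(O+Oc,np.array([.5,-.275,.38])))
# stud: top cam & scene cam
d=lambda x,y:g([x,y],[265,120],7)
print("stud scene top z30.3",unproj(c,d(338,146),.0303),"base disc z8",unproj(c,d(335,193),.009))
e=g([285,285],[145,240],24);print("stud top, z30/z9",unproj(t,e,.0303),unproj(t,e,.009), proj(t,[[.4905,.2785,.0303],[.4905,.2785,.009]]),e)
# starter corners scene
S=unproj(c,[d(370,55),d(672,222),d(378,430),d(72,240)],.006);print(S)
# stand, scene
m=lambda x,y:g([x,y],[175,155],5); w=lambda x,y:g([x,y],[235,190],5)
print("pad scene",unproj(c,m(577,264),.025),"top",unproj(t,w(96,121),.025))
O=[(t,w(96,121),(96.5,55,25)),(t,w(33,231),(46,87,38)),(t,w(175,219),(46,23,38)),(t,w(55,497),(-78,87,38)),(t,w(198,484),(-78,23,38))]
print(pfit(O,np.array([.47,0,.09])))
Oc=[(c,m(577,264),(96.5,55,25)),(c,m(517,157),(46,87,38)),(c,m(435,245),(46,23,38)),(c,m(292,69),(-78,87,38)),(c,m(206,152),(-78,23,38))]
print(pfit(Oc,np.array([.47,0,.09])));print(pfit(O+Oc,np.array([.47,0,.09])))
E
```

```text
[[ 0.4560258  -0.28784378  0.035     ]] [[ 0.452534  -0.2838628  0.035    ]]
(array([ 0.49935539, -0.27430231,  0.37825422]), array([[-0.6,  0.1],
       [ 0. , -0.3],
       [ 1. ,  1. ],
       [-1. , -1.1],
       [ 0.7,  0.3]]))
(array([ 0.49752312, -0.27104065,  0.38408428]), array([[ 0.7,  0.2],
       [-0.7, -0. ]]))
(array([ 0.4988013 , -0.27301982,  0.38439162]), array([[-1.1,  0.4],
       [-0.7,  0.1],
       [ 0.6,  0.9],
       [-1.6, -1.1],
       [ 0.2,  0.5],
       [ 0.3,  1.2],
       [-1. ,  1. ]]))
stud scene top z30.3 [[0.49196389 0.28405961 0.0303    ]] base disc z8 [[0.4918983  0.28401346 0.009     ]]
stud top, z30/z9 [[0.49280509 0.27753356 0.0303    ]] [[0.49347882 0.28201392 0.009     ]] [[155.97184406 252.37170702]
 [157.81974512 252.64670806]] [156.39583333 251.39583333]
[[0.45117682 0.37469969 0.006     ]
 [0.60213887 0.34436093 0.006     ]
 [0.57496916 0.18080365 0.006     ]
 [0.42574382 0.20700458 0.006     ]]
pad scene [[0.58103012 0.05195632 0.025     ]] top [[0.58304171 0.04818093 0.025     ]]
(array([ 0.49172991, -0.01479221,  0.08681731]), array([[-0.1, -0. ],
       [ 0.6, -0.1],
       [-0.5,  0. ],
       [ 0.6, -0.1],
       [-0.5,  0.2]]))
(array([ 0.48920879, -0.01078237,  0.08420584]), array([[-0.1, -0.1],
       [-0.4,  0.4],
       [ 0.5,  0.1],
       [-0.3,  0.4],
       [ 0.3, -0.7]]))
(array([ 0.49102198, -0.01334706,  0.0862851 ]), array([[-0.7,  0.3],
       [-0. ,  0.2],
       [-1.1,  0.3],
       [-0.1,  0.2],
       [-1.2,  0.5],
       [-0. ,  0.8],
       [-0.5,  1.3],
       [ 0.4,  1. ],
       [-0.5,  1.2],
       [ 0.1,  0.3]]))
```

```bash
cat > go.py <<'E'
import numpy as np,sys
from bench import robot
def delta(tgt,yaw=None,q=None,show=True):
    o=robot.get_obs(); p=o["tool_pos"];ps=o["ee_rot"][2]
    d=np.array(tgt)-p; tx=np.array([np.cos(ps),np.sin(ps),0]);ty=np.array([np.sin(ps),-np.cos(ps),0])
    r=[d@tx/.08,d@ty/.08,-d[2]/.08]
    t=0 if yaw is None else -((yaw-ps+np.pi)%(2*np.pi)-np.pi)/(np.pi/2)
    print("t",round(o["time"],2),"pos",p.round(4),"rpy",o["ee_rot"].round(3),"w",round(o["width"],4),"F",o["wrist_force"].round(1),"shift",np.round(r,3),"turn",round(t,3),"j6",o["joint_positions"][5].round(2))
E
python3 -c "
from go import *
delta([.4608,-.2806,.20],1.952)"
```

```text
t 0.15 pos [ 0.2395 -0.4947  0.2046] rpy [-3.14  -0.     0.451] w 0.094 F [ 0.6 -0.1  0.4] shift [ 3.656 -1.203  0.057] turn -0.956 j6 -0.1
```

Request:
servo_tool:
  rows:
    - [[0.3, -0.1, 0], -0.08]
    - [[0.6, -0.2, 0], -0.16]
    - [[0.9, -0.3, 0], -0.24]
    - [[1, -0.4, 0], -0.32]
    - [[1, -0.6, 0], -0.4]
    - [[1, -0.8, 0], -0.48]
    - [[1, -0.9, 0], -0.56]
    - [[1, -1, 0], -0.64]
    - [[1, -1, 0], -0.72]
    - [[1, -1, 0], -0.8]
    - [[1, -1, 0], -0.88]
    - [[1, -1, 0], -0.956]

```text
time: 1.15
tool_pos: [0.2766, -0.3879, 0.2051]
ee_rot: [-3.142, -0.001, 1.957]
wrist_force: [-0.6, -1.0, 0.6]
width: 0.0943
```

```bash
python3 -c "
from go import *
delta([.4608,-.2806,.20],1.952)"
```

```text
t 1.15 pos [ 0.2766 -0.3879  0.2051] rpy [-3.142e+00 -1.000e-03  1.957e+00] w 0.0943 F [-0.6 -1.   0.6] shift [0.375 2.638 0.064] turn 0.003 j6 -1.46
```

Request:
servo_tool:
  rows:
    - [[0.05, 0.4, 0], 0]
    - [[0.1, 0.85, 0], 0]
    - [[0.15, 1, 0], 0]

```text
time: 1.4
tool_pos: [0.3491, -0.3457, 0.205]
ee_rot: [3.14, -0.001, 1.953]
wrist_force: [0.8, -1.0, -0.0]
width: 0.0939
```

Request:
servo_tool:
  rows:
    - [[0.05, 0.45, 0], 0]
    - [[0.1, 0.9, 0], 0]
    - [[0.15, 1, 0], 0]

```text
time: 1.65
tool_pos: [0.4197, -0.3042, 0.2047]
ee_rot: [3.14, -0.001, 1.955]
wrist_force: [0.3, -0.3, 1.2]
width: 0.0943
```

Request:
servo_tool:
  rows:
    - [[0.05, 0.4, 0], 0]
    - [[0.08, 0.64, 0.06], 0]
    - [[0.08, 0.64, 0.06], 0]
    - [[0.08, 0.64, 0.06], 0]

```text
time: 1.98
tool_pos: [0.4614, -0.2812, 0.1998]
ee_rot: [-3.14, -0.001, 1.953]
wrist_force: [-0.4, -0.8, 0.9]
width: 0.0938
```

```bash
python3 - <<'E'
from go import *
from fit import *
delta([.4608,-.2806,.20],1.952)
s=robot.snapshot("wrist");pickle.dump(s,open("wrist1.pkl","wb"))
overlay(s,np.array([.4988,-.2730,.381]),DR,0,(0,0,560,420),1.4,"w1.png")
E
```

```text
t 1.98 pos [ 0.4614 -0.2812  0.1998] rpy [-3.140e+00 -1.000e-03  1.953e+00] w 0.0938 F [-0.4 -0.8  0.9] shift [ 0.009 -0.004 -0.003] turn 0.0 j6 -1.03
```

View pics/w1.png

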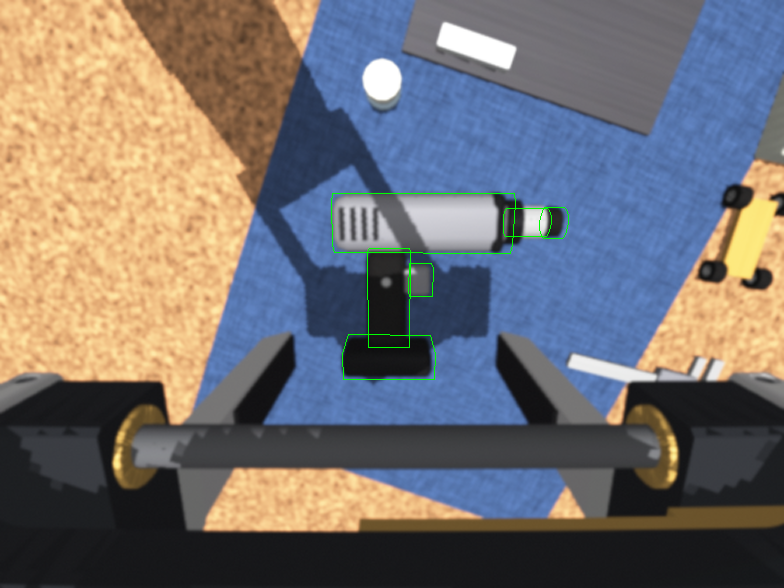

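The model outline matches the wrist view to within about 1 mm: pin at (387,282), handle 368–410 px, trigger 408–433 px. I'm descending.

Request:
servo_tool:
  rows:
    - [[0, 0, 0.45], 0]
    - [[0.01, 0, 0.9], 0]
    - [[0.01, 0, 1], 0]

```text
time: 2.28
tool_pos: [0.4572, -0.2795, 0.1148]
ee_rot: [-3.136, -0.009, 1.949]
wrist_force: [-0.9, 0.3, -0.8]
width: 0.0936
```

Request:
servo_tool:
  rows:
    - [[0, 0, 0.4], 0]
    - [[0, 0, 0.8], 0]
    - [[0, 0, 1], 0]
    - [[0, 0, 1], 0]

```text
time: 2.62
tool_pos: [0.458, -0.2798, 0.037]
ee_rot: [-3.137, -0.007, 1.949]
wrist_force: [0.1, -0.1, -0.6]
width: 0.0942
```

```bash
python3 - <<'E'
from go import *
from fit import *
delta([.4608,-.2806,.006],1.952)
s=robot.snapshot("wrist");pickle.dump(s,open("wrist2.pkl","wb"))
overlay(s,np.array([.4988,-.2730,.381]),DR,0,(0,0,560,420),1.4,"w2.png")
E
```

```text
t 2.62 pos [ 0.458  -0.2798  0.037 ] rpy [-3.137 -0.007  1.949] w 0.0942 F [ 0.1 -0.1 -0.6] shift [-0.022  0.029  0.388] turn -0.002 j6 -1.03
```

View pics/w2.png

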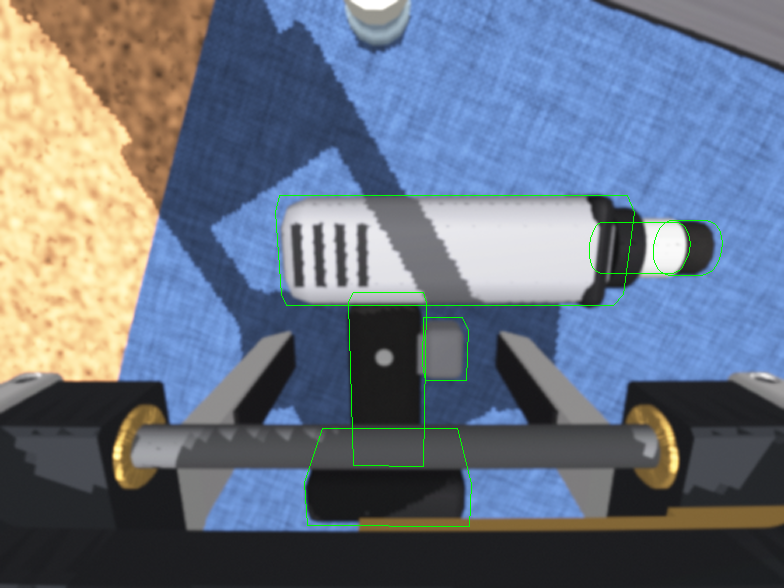

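Request:
servo_tool:
  rows:
    - [[-0.01, 0.01, 0.2], 0]
    - [[-0.02, 0.015, 0.385], 0]
    - [[-0.02, 0.015, 0.385], 0]
    - [[-0.02, 0.015, 0.385], 0]

```text
time: 3.0
tool_pos: [0.4635, -0.2829, 0.0117]
ee_rot: [3.141, 0.002, 1.95]
wrist_force: [0.9, 0.6, 0.3]
width: 0.0937
```

Request:
servo_tool:
  rows:
    - [[0, 0, 0], 0]
    - [[0, 0, 0], 0]
    - [[0, 0, 0], 0]
    - [[0, 0, 0], 0]
    - [[0, 0, 0], 0]
    - [[0, 0, 0], 0]
    - [[0, 0, 0], 0]
    - [[0, 0, 0], 0]
  grip: 1

```text
time: 3.67
tool_pos: [0.4621, -0.2825, 0.0101]
ee_rot: [-3.139, 0.0, 1.951]
wrist_force: [-3.5, -2.3, 1.6]
width: 0.0453
```

Request:
servo_tool:
  rows:
    - [[0, 0, -0.1], 0]
    - [[0, 0, -0.2], 0]
    - [[0, 0, -0.35], 0]
    - [[0, 0, -0.5], 0]
    - [[0, 0, -0.7], 0]
    - [[0, 0, -0.9], 0]
    - [[0, 0, -0.9], 0]
    - [[0, 0, -0.9], 0]

```text
time: 4.33
tool_pos: [0.4641, -0.2826, 0.0838]
ee_rot: [3.139, 0.003, 1.951]
wrist_force: [0.1, -0.3, -5.0]
width: 0.0455
```

```bash
python3 - <<'E'
from go import *
from fit import *
delta([.4608,-.2806,.1],1.952)
for n in("wrist","top","scene"):
    s=robot.snapshot(n);pickle.dump(s,open(n+"3.pkl","wb"));cv2.imwrite(f"pics/{n}3.png",s["pixels"][:,:,::-1])
crop(load("scene3"),40,180,220,180,3.5,"sc3.png")
E
```

```text
t 4.33 pos [ 0.4641 -0.2826  0.0838] rpy [3.139e+00 3.000e-03 1.951e+00] w 0.0455 F [ 0.1 -0.3 -5. ] shift [ 0.039 -0.03  -0.203] turn -0.001 j6 -1.03
```

View pics/wrist3.png

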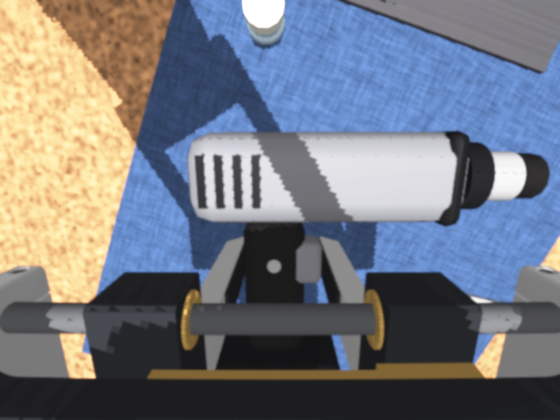

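View pics/sc3.png

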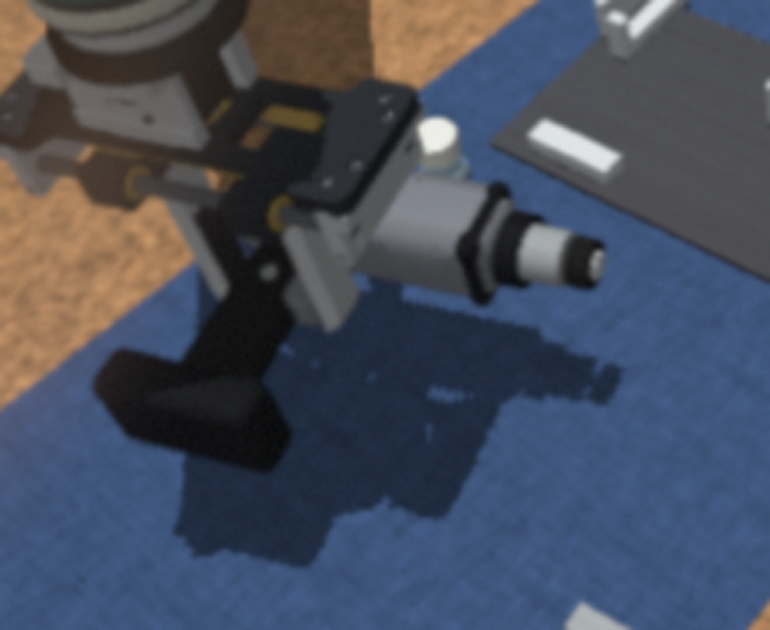

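```bash
cat > grip.py <<'E'
from fit import *
from scipy.optimize import least_squares
from scipy.spatial.transform import Rotation as R
def T6(p,P):  # p: x,y,z,yaw,pitch,roll ; P in m
    return R.from_euler("ZYX",p[3:]).apply(P)+p[:3]
def ov6(s,p,parts,roi,k,name):
    x0,y0,x1,y1=roi; im=cv2.resize(s["pixels"][y0:y1,x0:x1,::-1],None,fx=k,fy=k,interpolation=cv2.INTER_CUBIC)
    for B in parts:
        u=(proj(s,T6(p,B))-[x0,y0]+.5)*k
        cv2.polylines(im,[cv2.convexHull(np.round(u).astype(np.int32))],True,(0,255,0),1)
    cv2.imwrite("pics/"+name,im)
E
python3 - <<'E'
from grip import *
w=load("wrist3")
# assumed: grasp centre at drill (-40,7) -> tcp (.464,-.2826)
y=1.951-np.pi/2; c,s=np.cos(y),np.sin(y); g=np.array([-.040,.007])
o=np.array([.464,-.2826])-[c*g[0]-s*g[1],s*g[0]+c*g[1]]
print(o,y)
p=np.array([o[0],o[1],.0737,y,0,0])
ov6(w,p,DR,(0,0,560,420),1.4,"w3o.png")
for r in (0,-.05,-.1,.05):
    p[5]=r; print(r,proj(w,T6(p,np.array([[-45,5,35],[104,55,24],[-90,55,48],[56,31,24],[-90,31,24.],[56,79,24],[-90,79,24]])/1000)).round(0).tolist())
E
```

```text
[ 0.50374133 -0.27425574] 0.3802036732051035
0 [[274.0, 268.0], [532.0, 179.0], [181.0, 185.0], [445.0, 219.0], [198.0, 219.0], [457.0, 136.0], [192.0, 135.0]]
-0.05 [[274.0, 265.0], [529.0, 177.0], [183.0, 179.0], [444.0, 217.0], [199.0, 217.0], [453.0, 134.0], [194.0, 133.0]]
-0.1 [[274.0, 262.0], [525.0, 174.0], [184.0, 174.0], [443.0, 214.0], [199.0, 214.0], [449.0, 132.0], [196.0, 131.0]]
0.05 [[274.0, 271.0], [536.0, 182.0], [180.0, 191.0], [446.0, 222.0], [198.0, 222.0], [460.0, 138.0], [190.0, 137.0]]
```

View pics/w3o.png

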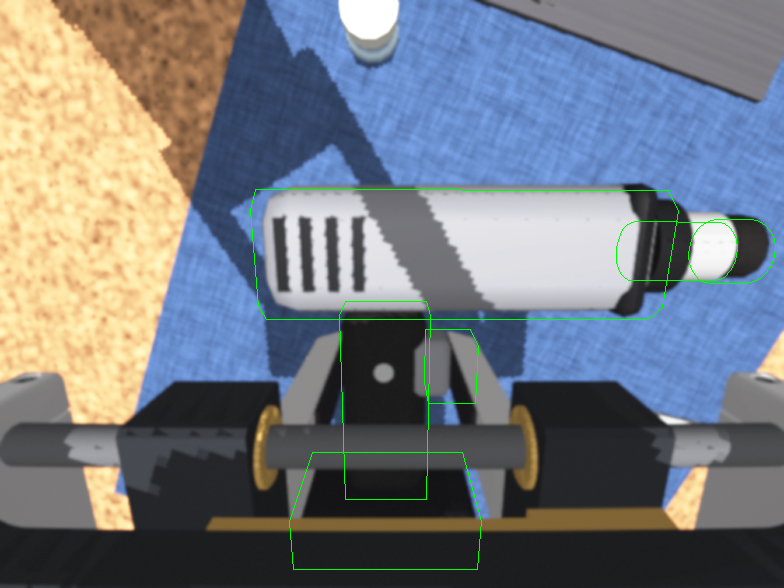

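The wrist overlay shows the drill hanging level, pin at (273,266) px against (274,268) expected, with the trigger fully home (width 45 mm). I'm carrying it to the starting block.

Request:
servo_tool:
  rows:
    - [[0.1, 0, -0.15], 0.05]
    - [[0.3, 0.05, -0.3], 0.1]
    - [[0.5, 0.1, -0.4], 0.17]
    - [[0.7, 0.15, -0.5], 0.23]
    - [[0.9, 0.2, -0.6], 0.29]
    - [[1, 0.25, -0.6], 0.345]

```text
time: 4.98
tool_pos: [0.4517, -0.1986, 0.1304]
ee_rot: [3.141, -0.001, 1.405]
wrist_force: [0.4, -0.3, -4.0]
width: 0.0455
```

```bash
python3 -c "
from go import *
delta([.4978,.2842,.13],1.406)"
```

```text
t 4.98 pos [ 0.4517 -0.1986  0.1304] rpy [ 3.141e+00 -1.000e-03  1.405e+00] w 0.0455 F [ 0.4 -0.3 -4. ] shift [ 6.048e+00 -4.270e-01  5.000e-03] turn -0.001 j6 -0.36
```

Request:
servo_tool:
  rows:
    - [[0.3, -0.02, 0], 0]
    - [[0.65, -0.05, 0], 0]
    - [[1, -0.07, 0], 0]

```text
time: 5.23
tool_pos: [0.4583, -0.1192, 0.1285]
ee_rot: [-3.139, -0.001, 1.408]
wrist_force: [-0.1, 0.2, -5.3]
width: 0.0451
```

Request:
servo_tool:
  rows:
    - [[0.35, -0.02, 0], 0]
    - [[0.7, -0.05, 0], 0]
    - [[1, -0.07, 0], 0]

```text
time: 5.48
tool_pos: [0.4655, -0.0385, 0.1284]
ee_rot: [-3.139, -0.001, 1.409]
wrist_force: [0.5, 0.5, -4.6]
width: 0.0454
```

Request:
servo_tool:
  rows:
    - [[0.35, -0.02, 0], 0]
    - [[0.7, -0.05, 0], 0]
    - [[1, -0.07, 0], 0]

```text
time: 5.73
tool_pos: [0.4729, 0.0412, 0.1284]
ee_rot: [-3.139, -0.0, 1.409]
wrist_force: [1.1, 0.2, -5.2]
width: 0.0453
```

Request:
servo_tool:
  rows:
    - [[0.35, -0.02, 0], 0]
    - [[0.7, -0.05, 0], 0]
    - [[1, -0.07, 0], 0]

```text
time: 5.98
tool_pos: [0.4802, 0.121, 0.1283]
ee_rot: [-3.138, 0.0, 1.41]
wrist_force: [-0.1, -0.5, -4.2]
width: 0.0456
```

Request:
servo_tool:
  rows:
    - [[0.35, -0.02, 0], 0]
    - [[0.65, -0.05, 0], 0]
    - [[0.9, -0.07, 0], 0]
    - [[1, -0.07, 0], 0]

```text
time: 6.32
tool_pos: [0.4876, 0.2016, 0.1282]
ee_rot: [-3.138, -0.0, 1.412]
wrist_force: [-1.1, -0.4, -4.3]
width: 0.0454
```

Request:
servo_tool:
  rows:
    - [[0.3, -0.02, 0], 0]
    - [[0.6, -0.05, 0], 0]
    - [[0.9, -0.07, 0], 0]
    - [[1, -0.07, 0], 0]
    - [[1, -0.07, 0], 0]
    - [[1, -0.07, 0], 0]

```text
time: 6.82
tool_pos: [0.4957, 0.2779, 0.1288]
ee_rot: [-3.14, 0.003, 1.409]
wrist_force: [-0.5, -0.6, -5.1]
width: 0.0457
```

```bash
python3 - <<'E'
from go import *
from grip import *
delta([.4978,.2842,.13],1.406)
o=robot.get_obs();tp=o["tool_pos"];y=o["ee_rot"][2]-np.pi/2
c,s=np.cos(y),np.sin(y); g=np.array([-.040,.007])
p=np.array([tp[0]-(c*g[0]-s*g[1]),tp[1]-(s*g[0]+c*g[1]),tp[2]-.0101,y,0,0])
for n in("wrist","top","scene"):
    w=robot.snapshot(n);pickle.dump(w,open(n+"4.pkl","wb"))
    ov6(w,p,DR,{"wrist":(0,0,560,420),"top":(90,170,230,300),"scene":(240,60,420,200)}[n],{"wrist":1.4,"top":5,"scene":4}[n],n+"4o.png")
E
```

```text
t 6.82 pos [0.4957 0.2779 0.1288] rpy [-3.140e+00  3.000e-03  1.409e+00] w 0.0457 F [-0.5 -0.6 -5.1] shift [ 0.081  0.013 -0.015] turn 0.002 j6 0.57
```

View pics/wrist4o.png

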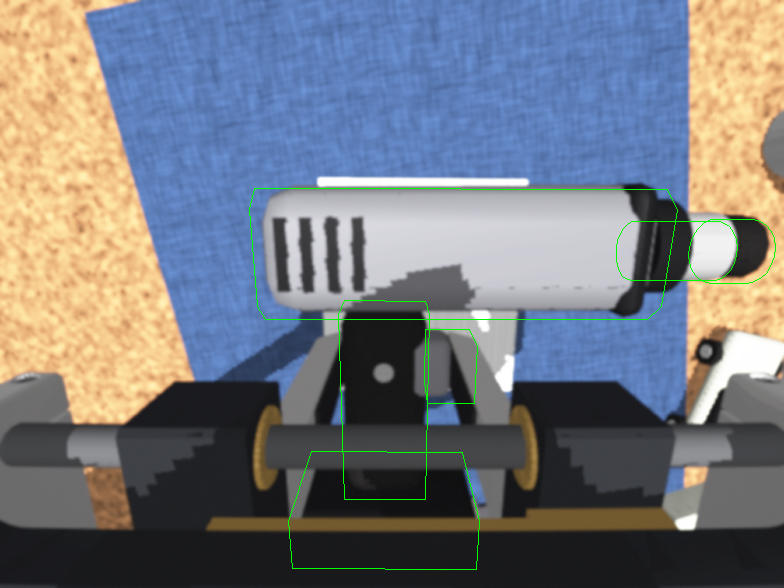

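View pics/top4o.png

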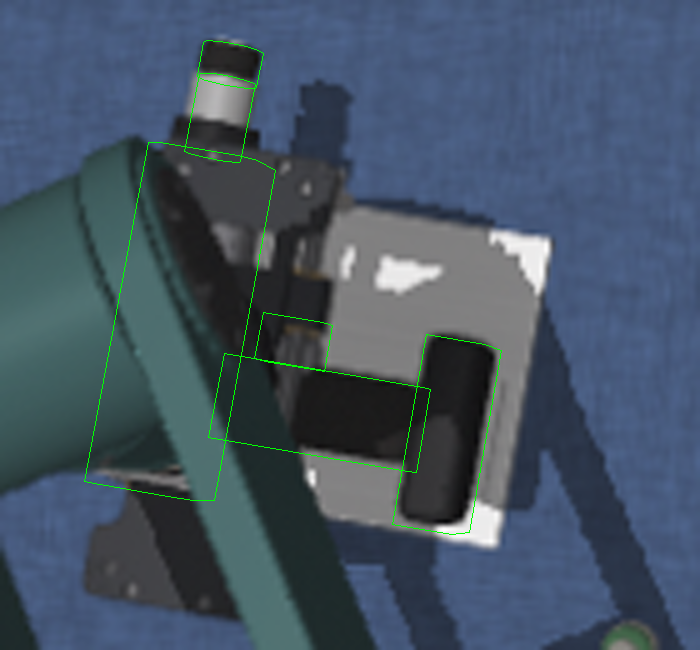

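View pics/scene4o.png

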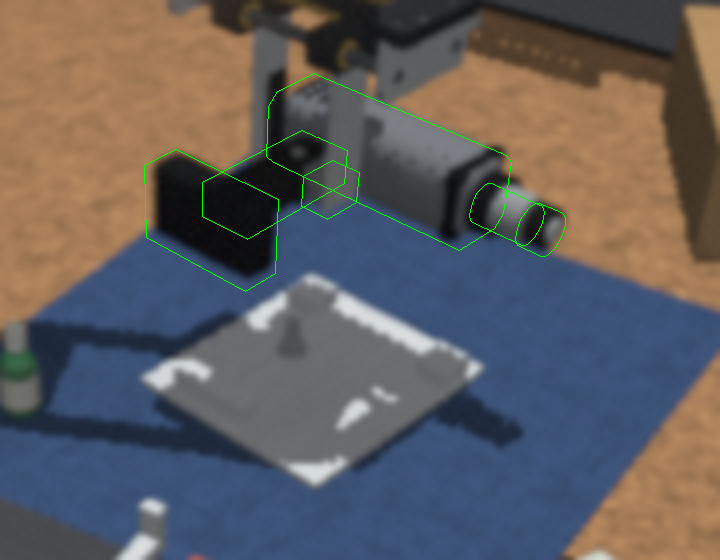

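Both cameras show the held drill where the arm state puts it, to about 1.5 mm, so I'm lowering it.

Request:
servo_tool:
  rows:
    - [[0.04, 0.01, 0.2], 0]
    - [[0.08, 0.01, 0.4], 0]
    - [[0.08, 0.01, 0.6], 0]
    - [[0.08, 0.01, 0.8], 0]
    - [[0.08, 0.01, 0.85], 0]
    - [[0.08, 0.01, 0.85], 0]

```text
time: 7.47
tool_pos: [0.4968, 0.2836, 0.0601]
ee_rot: [-3.138, 0.003, 1.408]
wrist_force: [-0.8, 0.8, -4.7]
width: 0.0455
```

```bash
python3 - <<'E'
from go import *
from grip import *
delta([.4978,.2842,.028],1.406)
o=robot.get_obs();tp=o["tool_pos"];y=o["ee_rot"][2]-np.pi/2
c,s=np.cos(y),np.sin(y); g=np.array([-.040,.007])
p=np.array([tp[0]-(c*g[0]-s*g[1]),tp[1]-(s*g[0]+c*g[1]),tp[2]-.0101,y,0,0])
for n in("top","scene"):
    w=robot.snapshot(n);pickle.dump(w,open(n+"5.pkl","wb"))
    ov6(w,p,DR,{"wrist":(0,0,560,420),"top":(90,170,230,300),"scene":(240,60,420,200)}[n],{"wrist":1.4,"top":5,"scene":4}[n],n+"5o.png")
E
```

```text
t 7.47 pos [0.4968 0.2836 0.0601] rpy [-3.138e+00  3.000e-03  1.408e+00] w 0.0455 F [-0.8  0.8 -4.7] shift [0.01  0.011 0.401] turn 0.001 j6 0.58
```

View pics/scene5o.png

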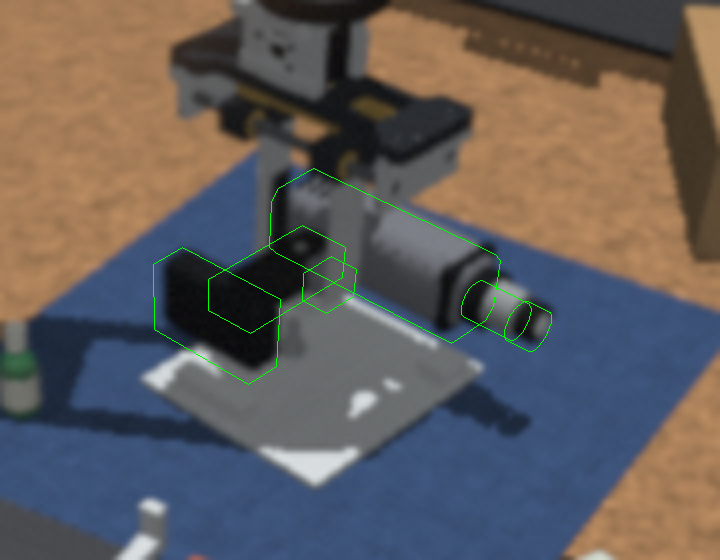

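View pics/top5o.png

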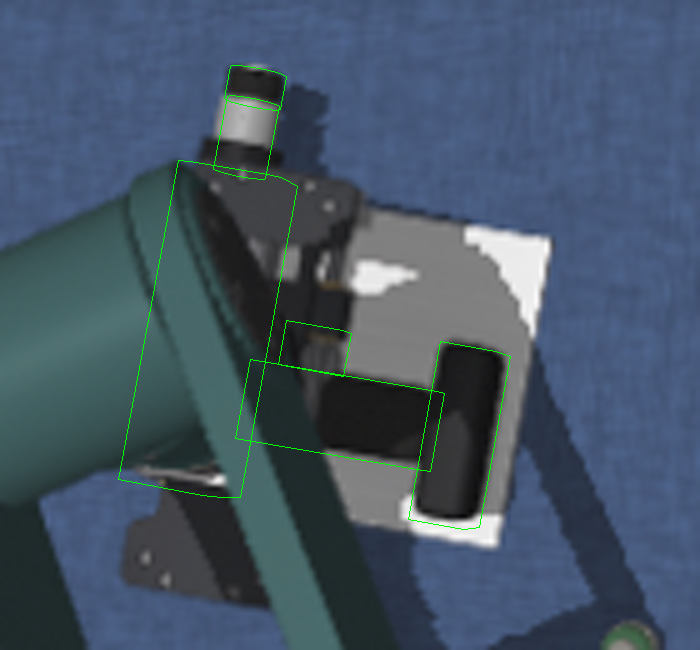

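Request:
servo_tool:
  rows:
    - [[0.01, 0.01, 0.05], 0]
    - [[0.01, 0.01, 0.1], 0]
    - [[0.01, 0.01, 0.15], 0]
    - [[0.01, 0.01, 0.2], 0]
    - [[0.01, 0.01, 0.24], 0]
    - [[0.01, 0.01, 0.28], 0]
    - [[0.01, 0.01, 0.31], 0]
    - [[0.01, 0.01, 0.34], 0]

```text
time: 8.23
tool_pos: [0.4987, 0.2858, 0.0347]
ee_rot: [-3.141, 0.0, 1.409]
wrist_force: [-1.5, -0.6, -0.6]
width: 0.0453
```

Request:
servo_tool:
  rows:
    - [[0, 0, 0.02], 0]
    - [[0, 0, 0.04], 0]
    - [[0, 0, 0.06], 0]
    - [[0, 0, 0.07], 0]
    - [[0, 0, 0.07], 0]

```text
time: 8.65
tool_pos: [0.4987, 0.2858, 0.0292]
ee_rot: [-3.141, 0.0, 1.409]
wrist_force: [-2.7, -0.0, 0.2]
width: 0.0455
```

Request:
servo_tool:
  rows:
    - [[0, 0, 0.01], 0]
    - [[0, 0, 0.02], 0]
    - [[0, 0, 0.03], 0]
    - [[0, 0, 0.03], 0]

```text
time: 8.98
tool_pos: [0.4989, 0.2858, 0.0281]
ee_rot: [3.141, -0.0, 1.409]
wrist_force: [-5.0, -1.7, 6.4]
width: 0.0457
```

Request:
servo_tool:
  rows:
    - [[0, 0, 0.01], 0]
    - [[0, 0, 0.02], 0]
    - [[0, 0, 0.03], 0]
    - [[0, 0, 0.03], 0]

```text
time: 9.32
tool_pos: [0.4989, 0.2858, 0.028]
ee_rot: [3.141, -0.0, 1.409]
wrist_force: [-10.0, -4.3, 15.2]
width: 0.0455
```

Seated: the TCP is at z 0.028 as computed, with 15 N down. I'll check the pin before easing.

```bash
python3 - <<'E'
from go import *
from grip import *
w=robot.snapshot("wrist");pickle.dump(w,open("wrist6.pkl","wb"));crop(w,180,200,200,150,4,"w6.png")
crop(load("wrist4"),180,200,200,150,4,"w4c.png")
E
```

```text
(no output)
```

View pics/w6.png

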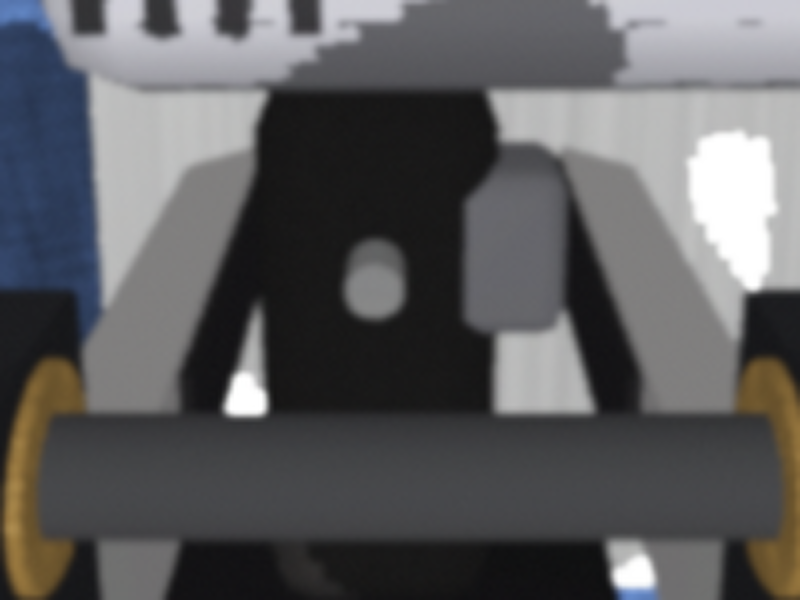

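The pin now stands proud at (375,280) in the crop, showing its side, so the button is in. I'll ease the trigger in steps while still pressing.

Request:
servo_tool:
  rows:
    - [[0, 0, 0], 0]
    - [[0, 0, 0], 0]
    - [[0, 0, 0], 0]
    - [[0, 0, 0], 0]
  grip: -0.03

```text
time: 9.7
tool_pos: [0.5005, 0.2856, 0.028]
ee_rot: [3.138, -0.001, 1.409]
wrist_force: [-5.9, -3.6, 12.7]
width: 0.0486
```

Request:
servo_tool:
  rows:
    - [[0, 0, 0], 0]
    - [[0, 0, 0], 0]
    - [[0, 0, 0], 0]
    - [[0, 0, 0], 0]
  grip: -0.08

```text
time: 10.03
tool_pos: [0.5016, 0.2855, 0.0279]
ee_rot: [3.135, -0.001, 1.409]
wrist_force: [-2.9, -4.3, 10.6]
width: 0.051
```

Request:
servo_tool:
  rows:
    - [[0, 0, 0], 0]
    - [[0, 0, 0], 0]
    - [[0, 0, 0], 0]
    - [[0, 0, 0], 0]
  grip: -0.14

```text
time: 10.37
tool_pos: [0.5007, 0.2862, 0.0249]
ee_rot: [3.138, -0.002, 1.409]
wrist_force: [2.3, 0.4, 1.9]
width: 0.0535
```

Request:
servo_tool:
  rows:
    - [[0, 0, 0], 0]
    - [[0, 0, 0], 0]
    - [[0, 0, 0], 0]
    - [[0, 0, 0], 0]
    - [[0, 0, 0], 0]
  grip: -0.5

```text
time: 10.78
tool_pos: [0.4985, 0.2857, 0.0238]
ee_rot: [-3.141, 0.001, 1.409]
wrist_force: [0.7, 1.2, 0.3]
width: 0.0706
```

```bash
python3 - <<'E'
from go import *
from grip import *
delta([.4978,.2842,.028],1.406)
w=robot.snapshot("wrist");pickle.dump(w,open("wrist7.pkl","wb"));crop(w,180,200,200,150,4,"w7.png")
E
```

```text
t 10.78 pos [0.4985 0.2857 0.0238] rpy [-3.141e+00  1.000e-03  1.409e+00] w 0.0706 F [0.7 1.2 0.3] shift [-0.02  -0.005 -0.053] turn 0.002 j6 0.58
```

View pics/w7.png

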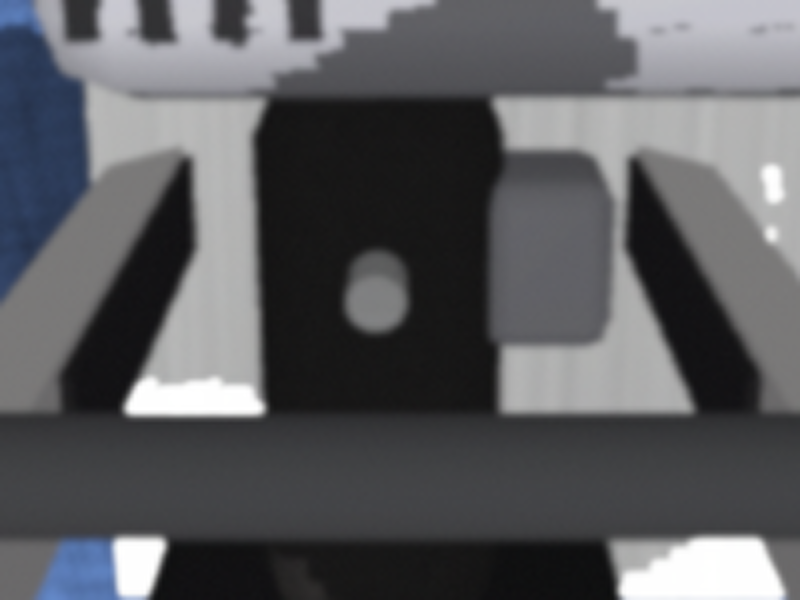

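Locked: the pin is still proud with the grip released, and the trigger is resting at its part-out position. I'm rising and moving to the barrel.

Request:
servo_tool:
  rows:
    - [[0, 0, -0.15], 0]
    - [[0, 0, -0.4], 0]
    - [[0, 0, -0.7], 0]
    - [[0, 0, -1], 0]
    - [[0, 0, -1], 0]
  grip: -0.7

```text
time: 11.25
tool_pos: [0.5023, 0.2874, 0.1115]
ee_rot: [3.132, -0.007, 1.409]
wrist_force: [0.9, 0.1, 1.7]
width: 0.08
```

Request:
servo_tool:
  rows:
    - [[0, 0, -0.3], -0.08]
    - [[0, 0.05, -0.5], -0.16]
    - [[0.05, 0.15, -0.5], -0.24]
    - [[0.1, 0.25, -0.5], -0.32]
    - [[0.2, 0.35, -0.5], -0.4]
    - [[0.25, 0.45, -0.5], -0.48]
    - [[0.35, 0.55, -0.5], -0.56]
    - [[0.45, 0.65, -0.5], -0.64]
    - [[0.5, 0.68, -0.5], -0.72]
    - [[0.6, 0.68, -0.5], -0.8]
    - [[0.6, 0.68, -0.5], -0.88]
    - [[0.6, 0.68, -0.5], -0.96]

```text
time: 12.25
tool_pos: [0.5602, 0.3246, 0.1436]
ee_rot: [-3.141, -0.001, 2.916]
wrist_force: [0.9, -0.6, -0.6]
width: 0.0798
```

```bash
python3 - <<'E'
from go import *
from grip import *
delta([.5599,.3245,.14],2.98)
w=robot.snapshot("wrist");pickle.dump(w,open("wrist8.pkl","wb"))
y=-.162;c,s=np.cos(y),np.sin(y);g=np.array([-.04,.007])
p=np.array([.4989-(c*g[0]-s*g[1]),.2858-(s*g[0]+c*g[1]),.018,y,0,0]);print(p)
ov6(w,p,DR,(0,0,560,420),1.4,"w8.png")
E
```

```text
t 12.25 pos [0.5602 0.3246 0.1436] rpy [-3.141e+00 -1.000e-03  2.916e+00] w 0.0798 F [ 0.9 -0.6 -0.6] shift [ 0.003 -0.002  0.045] turn -0.041 j6 -0.91
[ 0.53724722  0.27243996  0.018      -0.162       0.          0.        ]
```

View pics/w8.png

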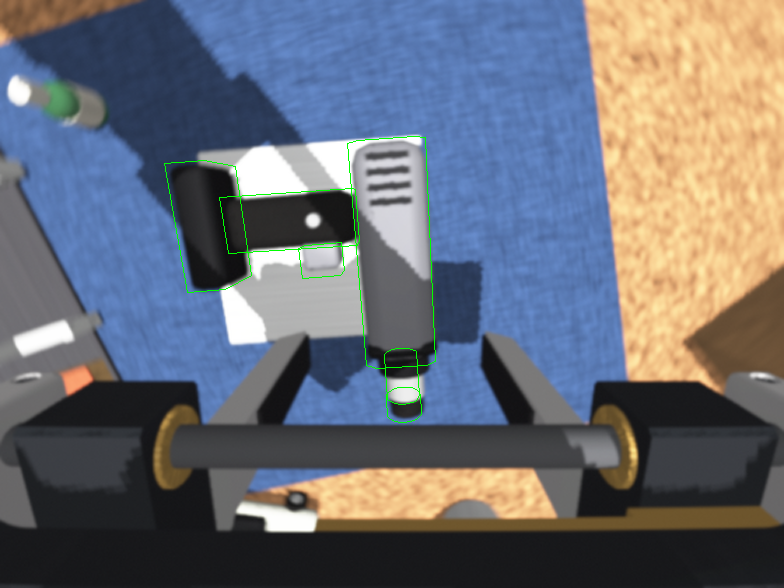

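```bash
python3 - <<'E'
from grip import *
t=load("top0")
g=(np.array([[205,65],[190,122],[125,50],[130,115],[158,335],[140,392],[460,278],[432,425]])+.5)/6-.5+[115,200]
P=unproj(t,g,.018)[:,:2]-[.5372,.2724]
c,s=np.cos(-.163),np.sin(-.163)
print((P@np.array([[c,-s],[s,c]])*1000).round(0))
E
```

```text
[[ 49.  37.]
 [ 25.  39.]
 [ 49.  70.]
 [ 24.  63.]
 [-60.  36.]
 [-84.  39.]
 [-18. -80.]
 [-77. -79.]]
```

Request:
servo_tool:
  rows:
    - [[0, 0, 0.25], -0.02]
    - [[0, 0, 0.5], -0.041]
    - [[0, 0, 0.75], -0.041]
    - [[0, 0, 0.85], -0.041]
    - [[0, 0, 0.85], -0.041]

```text
time: 12.72
tool_pos: [0.5584, 0.3234, 0.0729]
ee_rot: [-3.138, -0.005, 2.972]
wrist_force: [-1.2, -0.6, -0.4]
width: 0.0798
```

```bash
python3 - <<'E'
from go import *
from grip import *
delta([.5599,.3245,.024],2.98)
w=robot.snapshot("wrist");pickle.dump(w,open("wrist9.pkl","wb"))
p=np.array([.5372,.2724,.018,-.162,0,0])
ov6(w,p,DR,(0,0,560,420),1.4,"w9.png")
E
```

```text
t 12.72 pos [0.5584 0.3234 0.0729] rpy [-3.138 -0.005  2.972] w 0.0798 F [-1.2 -0.6 -0.4] shift [-0.016  0.017  0.611] turn -0.005 j6 -0.96
```

View pics/w9.png

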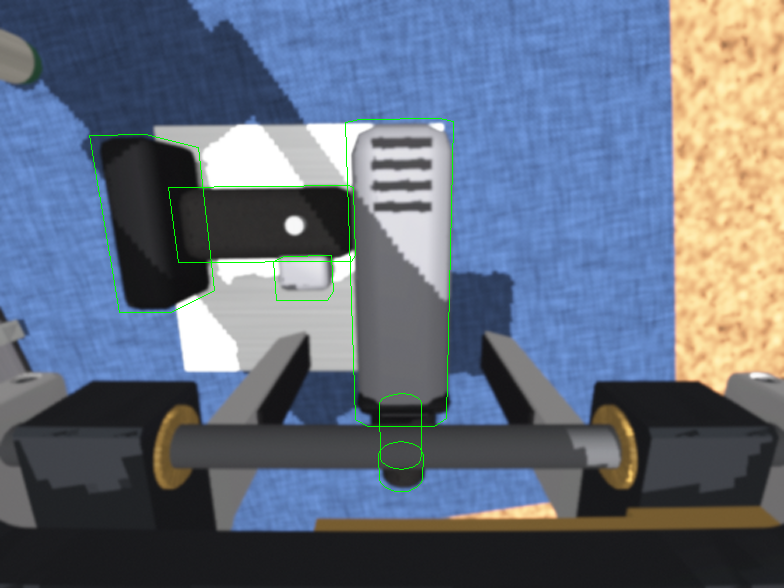

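Request:
servo_tool:
  rows:
    - [[0, 0, 0.2], 0]
    - [[0, 0, 0.4], 0]
    - [[0, 0, 0.55], 0]
    - [[0, 0, 0.6], 0]
    - [[0, 0, 0.6], 0]

```text
time: 13.18
tool_pos: [0.5599, 0.3241, 0.0275]
ee_rot: [-3.141, -0.001, 2.973]
wrist_force: [-0.6, 0.0, -0.2]
width: 0.0799
```

Request:
servo_tool:
  rows:
    - [[0, 0, 0], 0]
    - [[0, 0, 0], 0]
    - [[0, 0, 0], 0]
    - [[0, 0, 0], 0]
    - [[0, 0, 0], 0]
    - [[0, 0, 0], 0]
  grip: 1

```text
time: 13.68
tool_pos: [0.5612, 0.3252, 0.0291]
ee_rot: [3.139, 0.002, 2.973]
wrist_force: [0.7, 2.7, 1.4]
width: 0.0476
```

Request:
servo_tool:
  rows:
    - [[0, 0, -0.05], 0]
    - [[0, 0, -0.1], 0]
    - [[0, 0, -0.2], 0]
    - [[0, 0, -0.35], 0]
    - [[0, 0, -0.5], 0]
    - [[0, 0, -0.7], 0]
    - [[0, 0, -0.9], 0]
    - [[0, 0, -1], 0]
    - [[0, 0, -1], 0]

```text
time: 14.43
tool_pos: [0.5622, 0.3252, 0.1126]
ee_rot: [3.138, 0.006, 2.973]
wrist_force: [-0.8, 0.3, -4.0]
width: 0.0478
```

```bash
python3 - <<'E'
from go import *
from grip import *
delta([.5599,.3245,.024],2.98)
o=robot.get_obs();tp=o["tool_pos"];y=o["ee_rot"][2]-np.pi
c,s=np.cos(y),np.sin(y); g=np.array([.014,.055])
p=np.array([tp[0]-(c*g[0]-s*g[1]),tp[1]-(s*g[0]+c*g[1]),tp[2]-.006,y,0,0]);print(p)
for n in("wrist","scene"):
    w=robot.snapshot(n);pickle.dump(w,open(n+"10.pkl","wb"))
    ov6(w,p,DR,{"wrist":(0,0,560,420),"scene":(240,60,420,200)}[n],{"wrist":1.4,"scene":4}[n],n+"10o.png")
E
```

```text
t 14.43 pos [0.5622 0.3252 0.1126] rpy [3.138 0.006 2.973] w 0.0478 F [-0.8  0.3 -4. ] shift [ 0.027 -0.013  1.107] turn -0.004 j6 -0.97
[ 0.53916844  0.27331374  0.10655984 -0.16835856  0.          0.        ]
```

View pics/wrist10o.png

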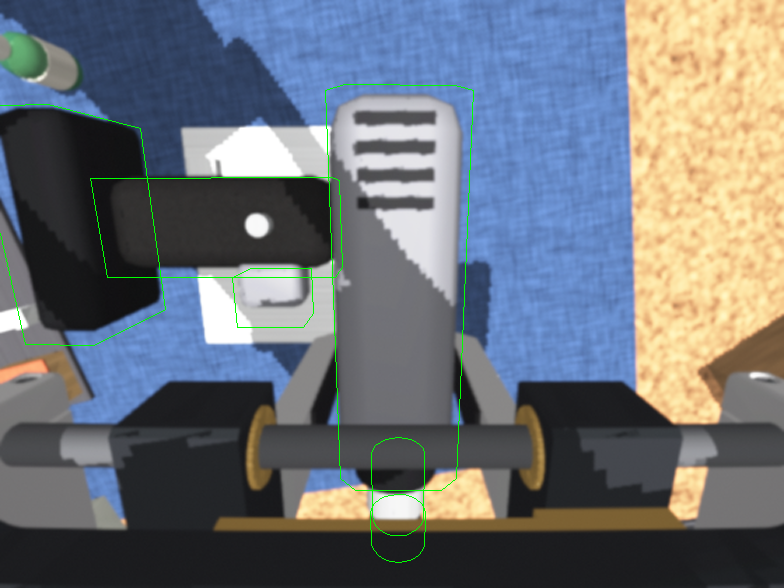

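View pics/scene10o.png

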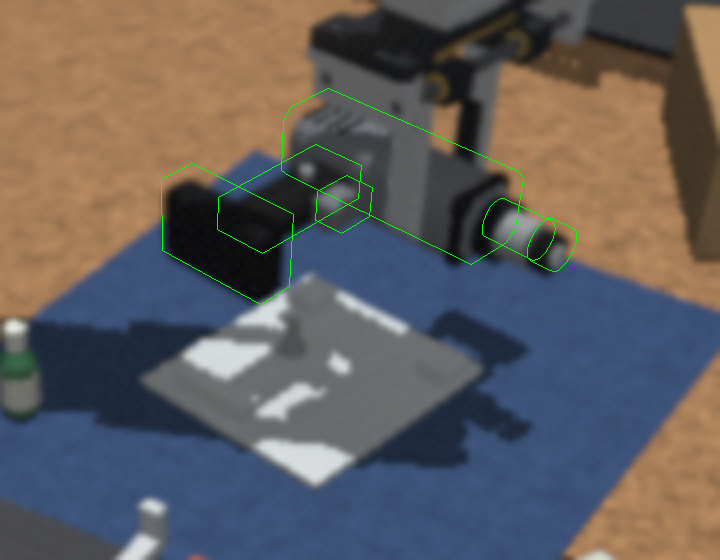

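```bash
cat >> grip.py <<'E'
GB=np.array([.0152,.055]); DZ=.011
def held(o,dyaw=0):
    tp=o["tool_pos"];y=o["ee_rot"][2]-np.pi+dyaw
    c,s=np.cos(y),np.sin(y)
    return np.array([tp[0]-(c*GB[0]-s*GB[1]),tp[1]-(s*GB[0]+c*GB[1]),tp[2]-DZ,y,0,0])
def tcp_for(o):
    y=o[2];c,s=np.cos(y),np.sin(y); return np.array([o[0]+c*GB[0]-s*GB[1],o[1]+s*GB[0]+c*GB[1]]),y+np.pi
E
python3 - <<'E'
from go import *
from grip import *
o=robot.get_obs();p=held(o)
ov6(load("wrist10"),p,DR,(0,0,560,420),1.4,"w10b.png")
print(tcp_for([.4905,-.0130,.086]))
t,y=tcp_for([.4905,-.0130,.086]); delta([*t,.13],y)
E
```

```text
(array([0.50091965, 0.04310232]), 3.227592653589793)
t 14.53 pos [0.5605 0.3244 0.1088] rpy [3.141e+00 1.000e-03 2.973e+00] w 0.0478 F [ 0.1 -0.5 -5.9] shift [ 0.145 -3.591 -0.265] turn -0.162 j6 -0.97
```

View pics/w10b.png

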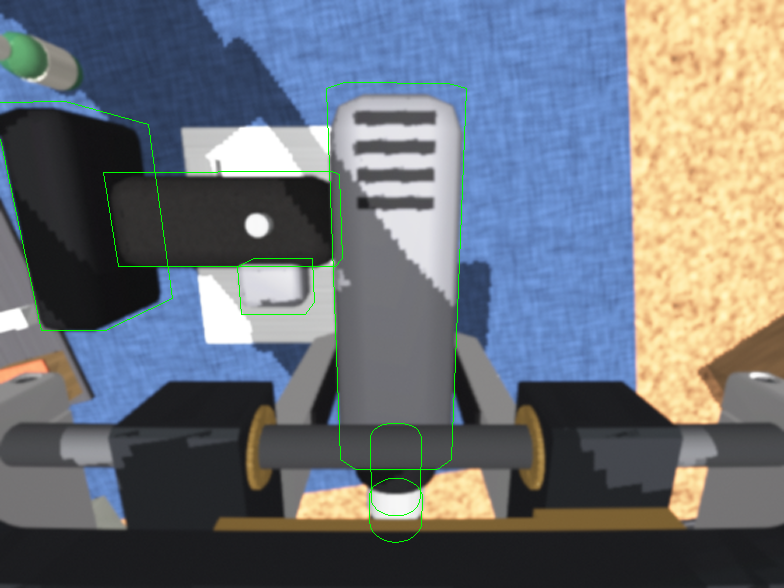

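The overlay now matches, with the pin proud at (257,225) px and the drill held level. I'm carrying it to the stand.

Request:
servo_tool:
  rows:
    - [[0, -0.2, -0.1], -0.05]
    - [[0.02, -0.5, -0.2], -0.11]
    - [[0.04, -0.8, -0.26], -0.162]
    - [[0.04, -1, -0.26], -0.162]

```text
time: 14.87
tool_pos: [0.5431, 0.2443, 0.1288]
ee_rot: [-3.14, -0.001, -3.054]
wrist_force: [0.6, 0.9, -4.3]
width: 0.0479
```

```bash
python3 - <<'E'
from go import *
from grip import *
t,y=tcp_for([.4905,-.0130,.086]); delta([*t,.13],y)
E
```

```text
t 14.87 pos [0.5431 0.2443 0.1288] rpy [-3.140e+00 -1.000e-03 -3.054e+00] w 0.0479 F [ 0.6  0.9 -4.3] shift [ 0.745 -2.459 -0.014] turn 0.001 j6 -1.33
```

Request:
servo_tool:
  rows:
    - [[0.08, -0.3, 0], 0]
    - [[0.18, -0.65, 0], 0]
    - [[0.3, -1, 0], 0]

```text
time: 15.12
tool_pos: [0.5258, 0.1633, 0.1274]
ee_rot: [3.141, -0.002, -3.057]
wrist_force: [0.2, -0.8, -4.8]
width: 0.0478
```

Request:
servo_tool:
  rows:
    - [[0.1, -0.35, 0], 0]
    - [[0.2, -0.7, 0], 0]
    - [[0.27, -0.9, 0], 0]
    - [[0.3, -1, 0], 0]

```text
time: 15.45
tool_pos: [0.5083, 0.0803, 0.1277]
ee_rot: [-3.141, -0.003, -3.06]
wrist_force: [-0.3, 0.1, -4.9]
width: 0.0476
```

Request:
servo_tool:
  rows:
    - [[0.07, -0.2, 0], 0]
    - [[0.12, -0.35, 0], 0]
    - [[0.14, -0.44, 0], 0]
    - [[0.14, -0.44, 0], 0]
    - [[0.14, -0.44, 0], 0]
    - [[0.14, -0.44, 0], 0]

```text
time: 15.95
tool_pos: [0.5018, 0.0472, 0.129]
ee_rot: [3.141, 0.0, -3.055]
wrist_force: [0.1, 0.1, -4.6]
width: 0.0479
```

```bash
python3 - <<'E'
from go import *
from grip import *
t,y=tcp_for([.4905,-.0130,.086]); delta([*t,.13],y)
p=held(robot.get_obs());print(p)
for n in("wrist","top","scene"):
    w=robot.snapshot(n);pickle.dump(w,open(n+"11.pkl","wb"))
    ov6(w,p,DR,{"wrist":(0,0,560,420),"top":(215,150,355,310),"scene":(160,80,340,270)}[n],{"wrist":1.4,"top":3.7,"scene":3.1}[n],n+"11o.png")
E
```

```text
t 15.95 pos [0.5018 0.0472 0.129 ] rpy [ 3.141  0.    -3.055] w 0.0479 F [ 0.1  0.1 -4.6] shift [ 0.016 -0.051 -0.013] turn 0.0 j6 -1.68
[ 0.49141476 -0.00886013  0.11797212 -6.19670595  0.          0.        ]
```

View pics/wrist11o.png

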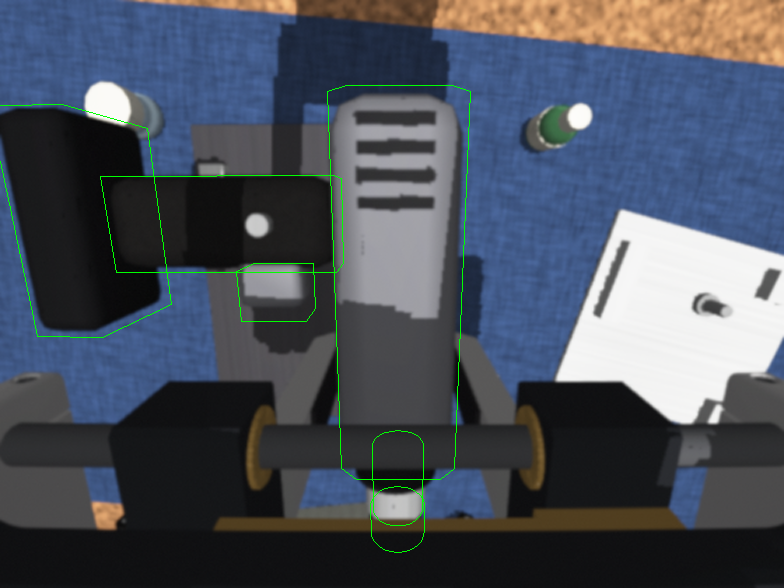

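View pics/top11o.png

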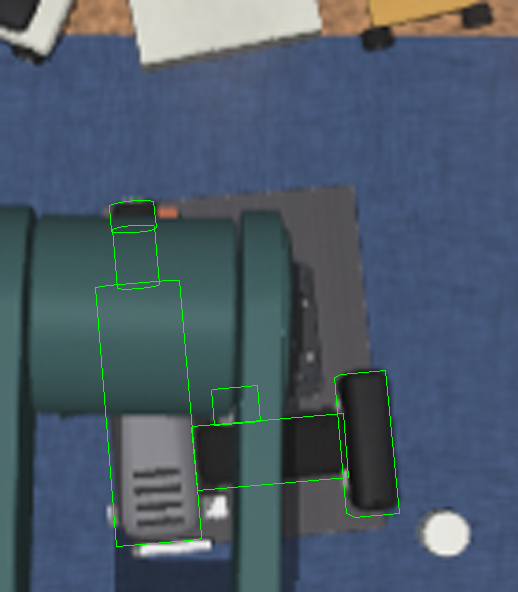

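View pics/scene11o.png

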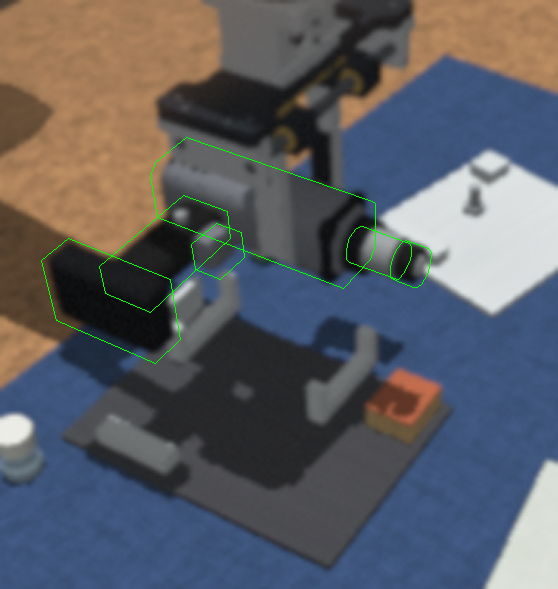

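Drill model and pictures agree here too. I'll lower it to just above the cheeks and check.

Request:
servo_tool:
  rows:
    - [[0.01, -0.03, 0.2], 0]
    - [[0.016, -0.05, 0.4], 0]
    - [[0.016, -0.05, 0.6], 0]
    - [[0.016, -0.05, 0.75], 0]
    - [[0.016, -0.05, 0.85], 0]
    - [[0.016, -0.05, 0.9], 0]
    - [[0.016, -0.05, 0.9], 0]
    - [[0.016, -0.05, 0.9], 0]

```text
time: 16.77
tool_pos: [0.5011, 0.0424, 0.0576]
ee_rot: [-3.141, 0.001, -3.055]
wrist_force: [1.0, 0.2, -4.5]
width: 0.0479
```

```bash
python3 - <<'E'
from go import *
from grip import *
t,y=tcp_for([.4905,-.0130,.086]); delta([*t,.029],y)
p=held(robot.get_obs());print(p)
for n in("wrist","top","scene"):
    w=robot.snapshot(n);pickle.dump(w,open(n+"12.pkl","wb"))
    ov6(w,p,DR,{"wrist":(0,0,560,420),"top":(235,180,335,310),"scene":(170,120,320,270)}[n],{"wrist":1.4,"top":4.6,"scene":4}[n],n+"12o.png")
E
```

```text
t 16.77 pos [0.5011 0.0424 0.0576] rpy [-3.141e+00  1.000e-03 -3.055e+00] w 0.0479 F [ 1.   0.2 -4.5] shift [0.002 0.009 0.357] turn 0.0 j6 -1.69
[ 0.49074344 -0.01366926  0.04659147 -6.1968332   0.          0.        ]
```

View pics/wrist12o.png

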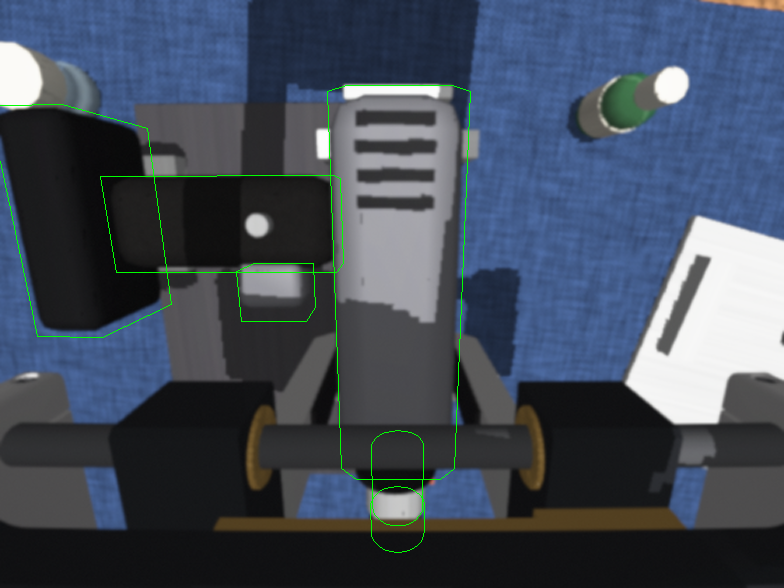

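View pics/top12o.png

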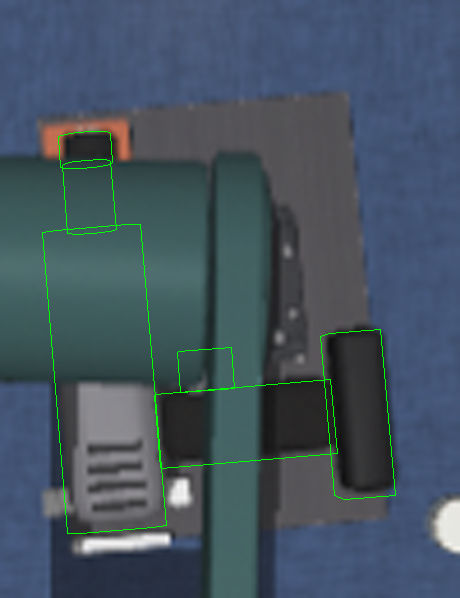

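View pics/scene12o.png

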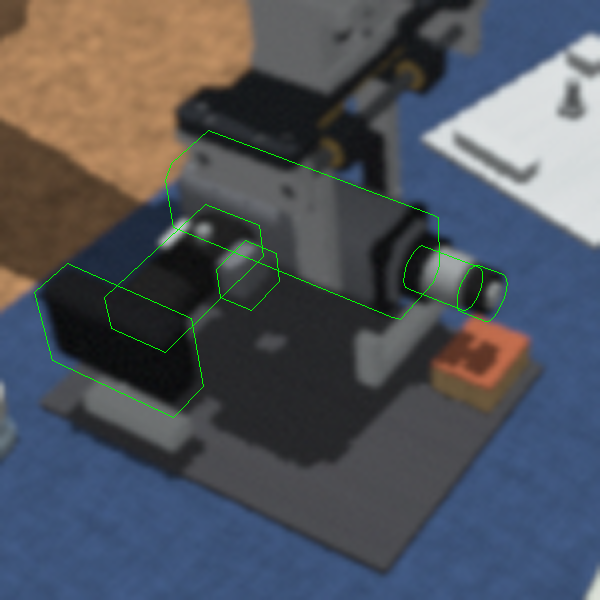

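The rear cheeks straddle the barrel evenly: outer edges 317 and 479 px, barrel centred at 397. The end plate is clear behind. I'm lowering it slowly.

Request:
servo_tool:
  rows:
    - [[0, 0.005, 0.04], 0]
    - [[0, 0.01, 0.08], 0]
    - [[0, 0.01, 0.12], 0]
    - [[0, 0.01, 0.16], 0]
    - [[0, 0.01, 0.2], 0]
    - [[0, 0.01, 0.23], 0]
    - [[0, 0.01, 0.26], 0]
    - [[0, 0.01, 0.28], 0]
    - [[0, 0.01, 0.3], 0]
    - [[0, 0.01, 0.31], 0]
    - [[0, 0.01, 0.32], 0]

```text
time: 17.83
tool_pos: [0.5006, 0.0431, 0.0314]
ee_rot: [-3.141, 0.0, -3.055]
wrist_force: [0.2, 0.7, -4.8]
width: 0.0477
```

Request:
servo_tool:
  rows:
    - [[0, 0, 0.005], 0]
    - [[0, 0, 0.01], 0]
    - [[0, 0, 0.015], 0]
    - [[0, 0, 0.015], 0]

```text
time: 18.17
tool_pos: [0.5006, 0.0431, 0.0303]
ee_rot: [-3.142, 0.0, -3.055]
wrist_force: [-0.3, 0.2, -4.2]
width: 0.0473
```

Request:
servo_tool:
  rows:
    - [[0, 0, 0.005], 0]
    - [[0, 0, 0.01], 0]
    - [[0, 0, 0.015], 0]
    - [[0, 0, 0.015], 0]

```text
time: 18.5
tool_pos: [0.5007, 0.0431, 0.0291]
ee_rot: [-3.141, 0.0, -3.055]
wrist_force: [1.6, -0.3, -4.1]
width: 0.0479
```

Request:
servo_tool:
  rows:
    - [[0, 0, 0.004], 0]
    - [[0, 0, 0.008], 0]
    - [[0, 0, 0.01], 0]
    - [[0, 0, 0.01], 0]

```text
time: 18.83
tool_pos: [0.5007, 0.0431, 0.0291]
ee_rot: [-3.141, 0.0, -3.055]
wrist_force: [-3.8, 0.3, 2.7]
width: 0.048
```

Contact at z 0.029 as computed, and the load has come off the wrist. I'm releasing gently.

Request:
servo_tool:
  rows:
    - [[0, 0, 0], 0]
    - [[0, 0, 0], 0]
    - [[0, 0, 0], 0]
  grip: -0.08

```text
time: 19.08
tool_pos: [0.5013, 0.043, 0.0286]
ee_rot: [-3.141, 0.002, -3.055]
wrist_force: [0.3, 0.1, -0.1]
width: 0.0508
```

Request:
servo_tool:
  rows:
    - [[0, 0, 0], 0]
    - [[0, 0, 0], 0]
    - [[0, 0, 0], 0]
    - [[0, 0, 0], 0]
  grip: -0.6

```text
time: 19.42
tool_pos: [0.5007, 0.0431, 0.0282]
ee_rot: [-3.141, 0.0, -3.055]
wrist_force: [-0.3, 0.0, 0.3]
width: 0.0736
```

Request:
servo_tool:
  rows:
    - [[0, 0, -0.1], 0]
    - [[0, 0, -0.3], 0]
    - [[0, 0, -0.6], 0]
    - [[0, 0, -0.9], 0]
    - [[0, 0, -1], 0]

```text
time: 19.83
tool_pos: [0.5029, 0.0431, 0.1128]
ee_rot: [-3.141, 0.007, -3.055]
wrist_force: [0.8, 0.3, -0.8]
width: 0.0751
```

Request:
servo_tool:
  rows:
    - [[0, 0, -0.4], 0]
    - [[0, 0, -0.8], 0]
    - [[-0.4, 0, -1], 0]
    - [[-0.8, 0, -1], 0]
    - [[-1, 0, -1], 0]

```text
time: 20.25
tool_pos: [0.5835, 0.0502, 0.19]
ee_rot: [-3.141, 0.005, -3.055]
wrist_force: [-0.8, -0.1, -1.7]
width: 0.0754
```

```bash
python3 - <<'E'
from go import *
from grip import *
delta([.5,0,.2])
p=np.array([.4905,-.013,.018,.086,0,0])
for n in("wrist","top","scene"):
    w=robot.snapshot(n);pickle.dump(w,open(n+"13.pkl","wb"));cv2.imwrite(f"pics/{n}13.png",w["pixels"][:,:,::-1])
    ov6(w,p,DR,{"wrist":(0,0,560,420),"top":(235,180,335,310),"scene":(170,120,320,270)}[n],{"wrist":1.4,"top":4.6,"scene":4}[n],n+"13o.png")
E
```

```text
t 20.25 pos [0.5835 0.0502 0.19  ] rpy [-3.141  0.005 -3.055] w 0.0754 F [-0.8 -0.1 -1.7] shift [ 1.093 -0.535 -0.125] turn 0 j6 -1.67
```

View pics/wrist13o.png

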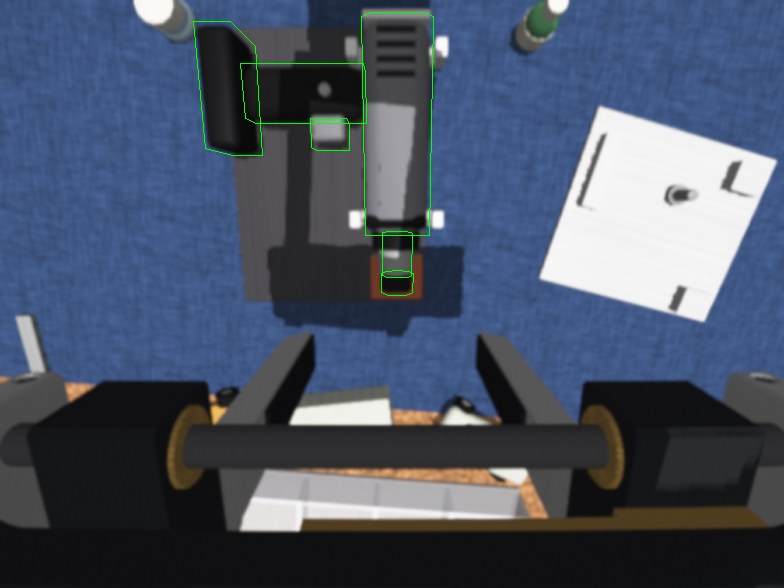

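View pics/scene13o.png

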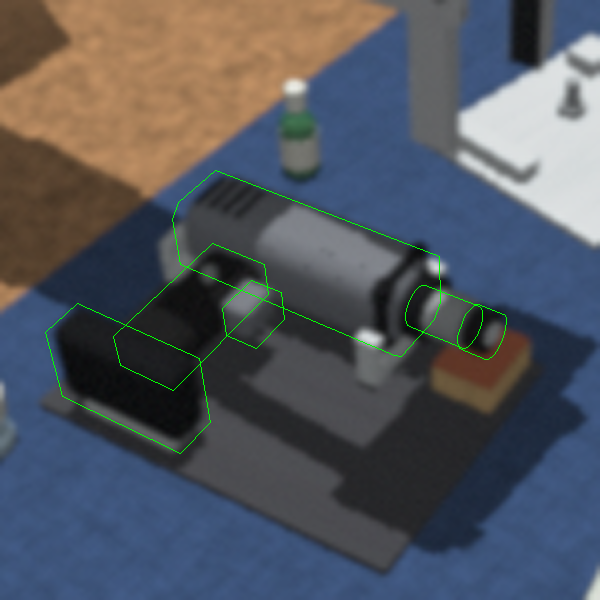

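View pics/top13.png

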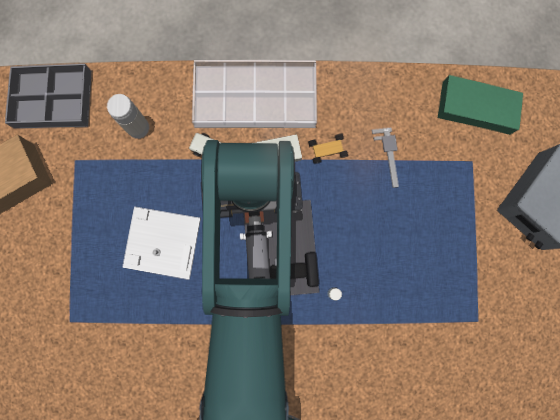

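The drill lies home between both pairs of cheeks, with the tyre over the pad. One last zoom on the pin and trigger.

```bash
python3 - <<'E'
from grip import *
a=load("wrist13");b=load("scene13")
c1=cv2.resize(a["pixels"][35:120,130:320,::-1],(760,340),interpolation=cv2.INTER_CUBIC);c1=cv2.convertScaleAbs(c1,alpha=1.8)
c2=cv2.resize(b["pixels"][170:215,195:265,::-1],(400,257),interpolation=cv2.INTER_CUBIC);c2=cv2.convertScaleAbs(c2,alpha=1.8)
im=np.zeros((600,760,3),np.uint8);im[:340]=c1;im[340:597,:400]=c2;cv2.imwrite("pics/pin13.png",im)
p=np.array([.4905,-.013,.018,.086,0,0])
print("pin top z35/41, wrist",proj(a,T6(p,np.array([[-45,5,35],[-45,5,41]])/1000)).round(1).tolist(),"trig front top",proj(a,T6(p,np.array([[-7,5,34],[-11.3,5,34],[-17,5,34]])/1000)).round(1).tolist())
E
```

```text
pin top z35/41, wrist [[232.8, 64.4], [231.8, 62.9]] trig front top [[234.4, 104.7], [234.2, 100.3], [234.0, 94.4]]
```

View pics/pin13.png

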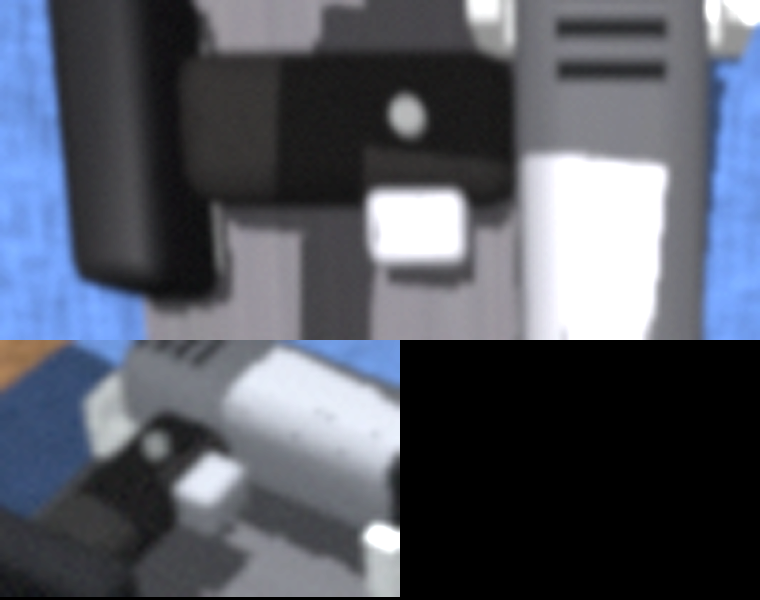

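The trigger's front edge is at row 100.5, against 100.3 predicted locked, 104.7 released and 94.4 home. The pin also looks elongated, as a proud one should. The lock is on, so I'm handing in.

Request:
servo_tool:
  rows:
    - [[0, 0, 0], 0]
    - [[0, 0, 0], 0]
    - [[0, 0, 0], 0]

```text
time: 20.65
tool_pos: [0.5793, 0.05, 0.1883]
ee_rot: [-3.142, -0.0, -3.055]
wrist_force: [-0.5, -0.1, -0.4]
width: 0.0749
```

```bash
python3 -c "
from bench import robot
print(robot.close_job())"
```

```text
the job is handed in; nothing more can be done
None
```

The drill is locked on and lying in the truing stand, and I handed the job in at about 20.7 s of the 58 s. I squeezed the trigger fully home, pressed the lock button onto the stud and eased the trigger onto the lock. I then took the drill by the barrel, laid it between the saddles and let go.

Last checks, from pictures just before handing in:
- **Lock:** the trigger's front edge is at image row 100.5. Locked would be 100.3, released 104.7 and home 94.4. The pin showed clearly proud on the starting block and while the drill was carried. In the last zoom it is small and only looks slightly drawn out, so the trigger position is the stronger evidence.
- **Drill in the stand:** it lies flat on the saddles and foot rail, with the tyre over the pad. It touched down at the computed height, with a few newtons on the wrist.
- **Arm:** it is clear of everything, and the highest push I saw was about 15 N, on the starting block. The arm hides part of the top view; the other things in sight look unmoved.

The top and scene cameras disagreed by about 4 mm throughout. I used their mean, and the wrist view and touchdown heights agreed with that to about 1–2 mm.

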